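# Clear the catch tray, stack the round boards and lock the carrier

## Robot

A 7-joint arm with a two-finger parallel gripper is mounted at the origin on the work surface. World frame = base frame: x ahead of the robot, y to its left, z up, the work surface at z = 0. Lengths are in m, angles in rad, forces in N, time in s.
With the tool pointing down it reaches from about 0.425 to 1.025 m from the base axis. Payload 3.6 kg.
Tool frame: the origin (TCP) lies midway between the tips of the shut fingers; the grasp point (between the pads) lies 19 mm behind it; z points along the fingers, y is the line along which they close (so a half turn about z gives the same grasp; the last joint's range is limited). The gripper opens to 85 mm and grips with 20 to 120 N. Pads are 22 mm wide; open, the fingers measure 114 mm over their backs; the gripper's body (76 mm by 85 mm) begins 54 mm behind the grasp point. The pads swing forward as they close: fully open they stand 13 mm farther back than shut.
Start: joints at [-1.226, 0.591, 0.048, 1.609, -0.033, 0.943, -0.034], TCP at [0.307, 0.657, 0.201] pointing down, gripper open.
Joint ranges: [-2.69, 2.69], [-0.47, 2.24], [-1.27, 1.36], [0.19, 2.51], [-1.53, 4.68], [0.08, 2.07], [-3.09, 3.09]. Speed limits (rad/s): [2.57, 2.57, 3.14, 3.14, 3.14, 3.14, 3.14].

## Interface

Orientations are given as a unit quaternion [w, x, y, z].
In Python, from plant import robot, optics, job gives the robot as it stands.
- The arm moves only by the shell command python3 -m creep 'ROWS' [FORCE]. ROWS is JSON, a list of rows, each an object of numbers: "x", "y", "z": the shift along the tool's x, y, z in units of 0.2 m (1.0 is 0.2 m); "wx", "wy", "wz": the turn, a rotation vector about the tool's x, y, z in units of pi/2 rad (1.0 is pi/2 rad); "jaw": the opening, from -1 (shut) to 1 (fully open). In form: [{"x": .., "y": .., "z": .., "wx": .., "wy": .., "wz": .., "jaw": ..}, ...]. A call has 1 to 20 rows; each row is the pose to reach, as a shift and turn from the pose commanded when the call began, along the tool's axes at that moment; what a row does not reach only later rows make up. A row lasts 1/10 s, in which the tool goes at most 50 mm and 8.59 degrees, less where a joint would pass 70% of its speed; a pose out of reach is approached as far as the arm can. A call with a number of a shift or a turn outside -1 to 1 is refused whole. A call with a gripper value outside its range is refused whole. The fingers move at their own pace and stop on an object; FORCE is the grip in N (left out, the last holds). Time passes only in rows, so rows that repeat a pose let the fingers close. It gives the time, the measured TCP pose, the force, the opening and the grip force at its end, in the units of the state.
- robot.read_state(): the state, without advancing time (a new reading comes with each control period).
- optics.capture(name): name is "side" or "top"; returns a dict with "color" (420x560x3 uint8, red, green, blue), "vfov" (degrees; the focal length in pixels is half the picture's height over the tangent of half this angle, whatever the lens; pixels are square), "cx", "cy" (the principal point, pixels), "eye" and "attitude" of the camera in the world. Camera axes: x right, y up, looking along -z (the intrinsics and any distortion apply to the point x, -y, -z); pixel columns grow to the right and rows downward; lengths in m; the calibration is good to about 2 mm. A picture is of the moment at which its call begins. There is no depth.
- job.hand_in(): hands the job in; it is judged then, once.
The state is a dict: "t": time; "joints": joint angles; "joint_velocities": joint speeds; "effort": joint torques, N m; "eef_pos": TCP position; "ee_rot": TCP orientation; "contact_force": force on the tool from outside, world axes, zero at the start; "ft_torque": the same for the moment, N m; "finger_gap": opening from 0.0 (shut) to 1.0 (fully open); "grip_force": force on a finger pad.
Only numpy, scipy, OpenCV 4.12 (cv2) and the standard library are available. Lean on these libraries where they do the work, as an engineer would, in place of code of your own. Each camera call takes 0.05 s, during which the arm holds its last target. There are 200 camera calls.

## Task

Move every finished module from the soldering machine's catch tray into the tote, each lying flat on the tote's floor with its board side up, and build the next stack neatly centred on the carrier's round seat plate: the steel base disc at the bottom, then every round board there is, board side up, then the small black cap on top. Only when the tray is cleared and the stack is complete, slide the transport lock fully to its end stop away from the stack; leave the reel, bottle and screwdriver where they are.

Things in the scene. Friction and masses are not known exactly. Their poses are not given: they have to be found in the camera images.
- carrier: Fixed orange-brown bakelite carrier slab, 120 (x) x 300 (y) x 12 mm high, lying on the bench. Origin: centre of its underside. On it, at its own y = -85 mm, a round aluminium seat plate 100 mm across and 6 mm high; at its own y = +75 mm the lock slide's track, 40 x 130 mm, 14 mm high above the slab, running along its y.
- seat (a point): Centre of the top face of the round seat plate (18 mm above the bench), marked by a dark ring 68 mm across. Axes as the carrier's.
- lock (a joint): Transport lock slide on the carrier, in m: 0 at the end of its track nearest the seat plate, 0.080 at the end stop farthest from the seat plate (locked). It moves along the carrier's +y and stays where it is left (about 2 N of friction).
- lock_top (a point): Centre of the top of the lock's black grip, a block 28 mm (carrier x) x 20 mm (carrier y) and 40 mm tall, standing on its track; the top is about 66 mm above the bench.
- base: Loose plain steel base disc, the largest disc: 66 mm across, 16 mm thick, 250 g. Origin: centre of its underside, z up.
- cap: Loose plain black cap disc, the smallest disc: 52 mm across, 14 mm thick, no board on it, alike on both faces (either face may be up). Origin: centre of the face that is its underside at the start, z from there to the other face.
- tray: Fixed shallow aluminium catch tray of the soldering machine, on the left, 230 (x) x 150 (y) x 14 mm high, walls and floor 4 mm, with a steel chute that slopes up from its left edge. Origin: centre of its underside.
- tote: Fixed grey open tote, on the right, 250 (x) x 150 (y) x 50 mm high, walls and floor 5 mm. Origin: centre of its underside.
- reel: Bystander: steel reel, 64 mm across, 46 mm high, standing beyond the discs. Origin: centre of its underside.
- flux: Bystander: white bottle, 52 mm across, 90 mm high, standing beyond the discs. Origin: centre of its underside.
- driver: Bystander: screwdriver with a black handle, 150 mm long, lying beyond the tote. Origin: under its middle, handle to its -x.
- board1: Loose round circuit board module: black disc 60 mm across, 14 mm thick, with a green board on its upper face. Two or three of the three are there (else None). Origin: centre of its underside, z up (board side).
- module1: Finished flanged black module: flange 48 (x) x 90 (y) x 8 mm, on it a body 26 (x) x 80 (y) mm that rises to 30 mm above the underside, with a green board strip on top. Two or three of the three are there (else None), lying in the catch tray at the start. Origin: centre of its underside, z up.
- board2: Loose round circuit board module: black disc 60 mm across, 14 mm thick, with a green board on its upper face. Two or three of the three are there (else None). Origin: centre of its underside, z up (board side).
- module2: Finished flanged black module: flange 48 (x) x 90 (y) x 8 mm, on it a body 26 (x) x 80 (y) mm that rises to 30 mm above the underside, with a green board strip on top. Two or three of the three are there (else None), lying in the catch tray at the start. Origin: centre of its underside, z up.
- board3: Loose round circuit board module: black disc 60 mm across, 14 mm thick, with a green board on its upper face. Two or three of the three are there (else None). Origin: centre of its underside, z up (board side).
- module3: Finished flanged black module: flange 48 (x) x 90 (y) x 8 mm, on it a body 26 (x) x 80 (y) mm that rises to 30 mm above the underside, with a green board strip on top. Two or three of the three are there (else None), lying in the catch tray at the start. Origin: centre of its underside, z up.
Not all that is in view belongs to the job. Leave any yellow look-alike of the module2 alone.

How it is judged:
By the outcome, as a careful person would: the job done as asked, in the order asked, and still so for the second after the job is handed in, with the robot touching nothing.
Of board1, board2, board3 only 2 to 3 are there at a start; the rules pass over those that are not, and their reading is None.
Of module1, module2, module3 only 2 to 3 are there at a start; the rules pass over those that are not, and their reading is None.
At some moment in a run one of module1, module2, module3, cap may be knocked a few centimetres aside while the robot is not near it.
It also fails if it takes over 208 s, if anything falls off the work surface, if the arm or the gripper's body presses on something with over 40 N, if the wrist force passes 120 N, or if a joint passes its speed limit or range.

## Working session

There is one attempt and no reset: what is moved stays moved. The work goes in short steps, Python scripts to look and compute and a shell command to move; the robot and the scene stay as the last step left them, time stands still between calls to the robot, and variables do not carry over. Pictures are saved under pics/ and viewed, at most 14 in all, crops included, and the job is handed in when it is done.

```bash
ls; mkdir -p pics; python3 - <<'E'
from plant import robot, optics, job
import cv2
print(robot.read_state())
for n in("top","side"):
    c=optics.capture(n); print(n,{k:v for k,v in c.items() if k!="color"})
    cv2.imwrite(f"pics/{n}0.png",c["color"][:,:,::-1])
E
```

```text
pics
{'t': 0.0, 'joints': array([-1.2265353 ,  0.59213386,  0.0483079 ,  1.60983429, -0.03329447,
        0.94266251, -0.03370214]), 'joint_velocities': array([ 0.00032445, -0.00051574,  0.00197165, -0.0004537 ,  0.0007545 ,
       -0.00168267, -0.00065552]), 'effort': array([ 3.75553191e-04, -5.48685801e+01,  1.54712576e+00, -1.98119473e+01,
        9.50927002e-03,  8.96494661e-03, -3.85924412e-07]), 'eef_pos': array([0.30696289, 0.65582679, 0.1993261 ]), 'ee_rot': array([-1.75453634e-04,  2.17100418e-01,  9.76148637e-01, -1.10272295e-03]), 'contact_force': array([ 0.34253428, -0.03788207,  0.05924555]), 'ft_torque': array([0.07974495, 0.02685817, 0.01548472]), 'grip_force': 0.0, 'finger_gap': 0.997036227805756}
top {'vfov': 45.996803539370745, 'cx': 275.62343765468063, 'cy': 212.58756900636195, 'eye': array([0.41152646, 0.04143894, 1.31081589]), 'attitude': array([ 0.71394746,  0.03898865, -0.04872557, -0.69741289])}
side {'vfov': 52.69638903122409, 'cx': 274.1200473510097, 'cy': 211.7014111650543, 'eye': array([-0.04715752, -0.60433201,  0.6566983 ]), 'attitude': array([ 0.82793561,  0.4316165 , -0.17637486, -0.31164359])}
```

View pics/top0.png

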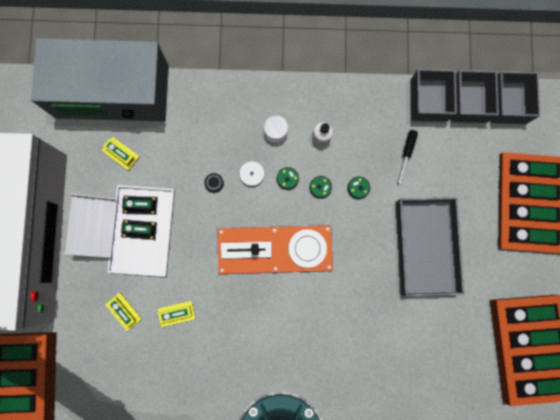

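View pics/side0.png

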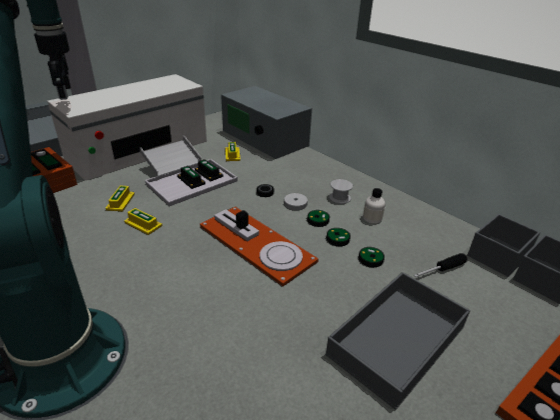

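The top view shows two modules in the tray (140,204) and (139,229), the cap at (214,183), the base at (252,173), boards at (288,178), (320,187) and (359,187), the seat at (308,248), the lock grip at (255,250) and the tote at (430,248). The side view agrees: there are three boards, and the yellow look-alikes sit on the bench.

```bash
cat > h.py <<'E'
import numpy as np, cv2, sys
from scipy.spatial.transform import Rotation as R
from plant import robot, optics, job
def rot(q): return R.from_quat([q[1],q[2],q[3],q[0]])
class Cam:
    def __init__(s,n):
        c=optics.capture(n); s.im=c["color"]; s.f=210/np.tan(np.radians(c["vfov"])/2)
        s.c=np.array([c["cx"],c["cy"]]); s.e=c["eye"]; s.r=rot(c["attitude"])
    def ray(s,p,z):
        d=s.r.apply([(p[0]-s.c[0])/s.f,-(p[1]-s.c[1])/s.f,-1]); return s.e+d*(z-s.e[2])/d[2]
    def proj(s,P):
        v=s.r.inv().apply(np.array(P)-s.e); return s.c+s.f*np.array([v[0],-v[1]])/-v[2]
    def hsv(s): return cv2.cvtColor(s.im,cv2.COLOR_RGB2HSV)
    def save(s,name,roi=None,k=1):
        im=s.im[:,:,::-1]
        if roi: x0,y0,x1,y1=roi; im=im[y0:y1,x0:x1]
        cv2.imwrite("pics/"+name,cv2.resize(im,None,fx=k,fy=k,interpolation=cv2.INTER_CUBIC))
def blobs(m,amin,amax=1e9):
    n,l,st,ce=cv2.connectedComponentsWithStats(m.astype(np.uint8))
    return [(ce[i],st[i],(l==i)) for i in range(1,n) if amin<=st[i,4]<=amax]
def yaw_now():  # direction of tool y in world, deg
    y=rot(robot.read_state()["ee_rot"]).apply([0,1,0]); return np.degrees(np.arctan2(y[1],y[0]))
def plan(x,y,z,yaw=None):
    """row to put TCP at x,y,z, tool straight down, closing line along world yaw deg (mod 180)"""
    s=robot.read_state(); r=rot(s["ee_rot"]); d=r.inv().apply(np.array([x,y,z])-s["eef_pos"])/.2
    if yaw is None: yaw=yaw_now()
    a=(yaw-yaw_now()+90)%180-90; a=np.radians(yaw_now()+a)
    Y=np.array([np.cos(a),np.sin(a),0]); Z=np.array([0,0,-1.]); T=R.from_matrix(np.c_[np.cross(Y,Z),Y,Z])
    w=(r.inv()*T).as_rotvec()/(np.pi/2)
    print("xyz",d.round(4),"w",w.round(4),"| tcp",s["eef_pos"].round(4),"yaw",round(yaw_now(),1),"t",round(s["t"],1),"j7",s["joints"][6].round(2),"F",s["contact_force"].round(1),"gap",round(s["finger_gap"],3),"grip",round(s["grip_force"],1))
E
python3 - <<'E'
from h import *
T=Cam("top");S=Cam("side")
print("tcp proj",T.proj([.307,.657,.2]),S.proj([.307,.657,.2]), "base",T.proj([0,0,0]))
for n,c in(("top",T),("side",S)):
    h=c.hsv(); g=(h[...,0]>45)&(h[...,0]<85)&(h[...,1]>110)&(h[...,2]>40)
    for ce,st,m in blobs(g,25):
        print(n,"green",ce.round(1),st[2:],c.ray(ce,.014).round(4),c.ray(ce,.034).round(4))
h=T.hsv()
o=((h[...,0]<15)&(h[...,1]>150)&(h[...,2]>100)).astype(np.uint8); 
for ct in cv2.findContours(o,cv2.RETR_EXTERNAL,2)[0]:
    if cv2.contourArea(ct)>1500: 
        b=cv2.boxPoints(cv2.minAreaRect(ct)); P=np.array([T.ray(p,.012) for p in b]); print("orange",cv2.minAreaRect(ct)[0],P.mean(0).round(4),P[:,:2].round(4).tolist())
for nm,m,z in(("white",(h[...,2]>200)&(h[...,1]<40),.016),("dark",(h[...,2]<60),.014)):
  for ce,st,_ in blobs(m,60,9000):
    if st[0]<480: print(nm,ce.round(1),st,T.ray(ce,z).round(4))
print(h[225:250:6,400:440:10].tolist()[:1],h[190,165],h[250,150])
T.save("a.png",(90,110,470,310),2.1)
E
```

```text
tcp proj [-14.63913225 316.02883545] [ 68.96457964 107.8939056 ] base [280.47450929 438.70251799]
top green [ 77.3 106.3] [ 49   6 149] [0.8494 0.5668 0.014 ] [0.8426 0.5587 0.034 ]
top green [543.  168.9] [ 28  13 311] [ 0.7098 -0.692   0.014 ] [ 0.7052 -0.6807  0.034 ]
top green [287.  178.3] [ 20  20 221] [ 0.6662 -0.0029  0.014 ] [ 0.6623 -0.0022  0.034 ]
top green [319.9 186.5] [ 20  20 236] [ 0.6463 -0.0908  0.014 ] [ 0.6427 -0.0888  0.034 ]
top green [358.8 187.8] [ 20  20 243] [ 0.6456 -0.1947  0.014 ] [ 0.642  -0.1911  0.034 ]
top green [542.6 190.9] [ 28  13 324] [ 0.6494 -0.6883  0.014 ] [ 0.6457 -0.677   0.034 ]
top green [141.6 203.7] [19  9 93] [0.5886 0.3793 0.014 ] [0.5859 0.3741 0.034 ]
top green [542.5 213.3] [ 28  14 334] [ 0.5889 -0.6854  0.014 ] [ 0.5862 -0.6742  0.034 ]
top green [140.4 228.5] [ 20  10 103] [0.5228 0.3787 0.014 ] [0.5211 0.3735 0.034 ]
top green [542.5 236. ] [ 28  13 333] [ 0.5283 -0.6825  0.014 ] [ 0.5265 -0.6713  0.034 ]
top green [ 39.9 307.6] [ 5  8 37] [0.3136 0.6235 0.014 ] [0.3151 0.6145 0.034 ]
top green [540.8 312.8] [ 30  15 361] [ 0.
[... 2858 characters left out ...]
99] [0.4796 0.6141 0.014 ]
dark [399.9 248.3] [396 201   9  95 342] [ 0.487  -0.3032  0.014 ]
dark [449.5 236.2] [403 200  59  92 618] [ 0.5219 -0.4351  0.014 ]
dark [141.  230.6] [122 221  34  18 252] [0.5175 0.3767 0.014 ]
dark [ 18.3 333.5] [  0 332  41   4  73] [0.2476 0.673  0.014 ]
dark [ 50.  377.3] [ 45 333  11  87 794] [0.1416 0.5845 0.014 ]
dark [ 17.7 352.2] [  0 344  37  18 641] [0.2015 0.6703 0.014 ]
dark [ 19.4 376.7] [  0 369  37  18 562] [0.1417 0.661  0.014 ]
dark [ 22.2 402.4] [  0 395  35  18 194] [0.0796 0.6487 0.014 ]
dark [280.9 414.9] [265 410  33  10 270] [0.0615 0.0006 0.014 ]
[[[120, 17, 45], [103, 16, 142], [95, 11, 140], [99, 18, 144]]] [108   7 172] [120   2 234]
```

View pics/a.png

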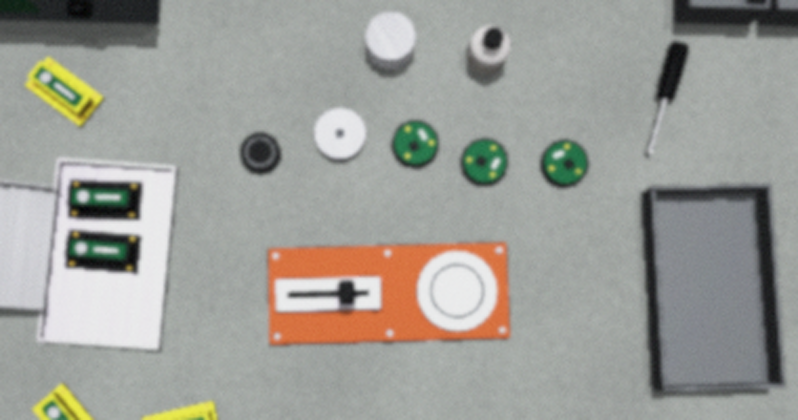

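The crop confirms two modules, nearly aligned with y, in the tray's upper half. Next I compute their yaw, then move over the first one.

```bash
cat >> h.py <<'E'
def modules(T,roi=(112,188,172,275)):
    h=T.hsv(); x0,y0,x1,y1=roi; m=np.zeros(h.shape[:2],np.uint8)
    m[y0:y1,x0:x1]=((h[...,2]<110)|(h[...,1]>90))[y0:y1,x0:x1]
    out=[]
    for ct in cv2.findContours(m,cv2.RETR_EXTERNAL,2)[0]:
        if cv2.contourArea(ct)<250: continue
        r=cv2.minAreaRect(ct); b=cv2.boxPoints(r); P=np.array([T.ray(p,.014) for p in b])
        e=max(P[1]-P[0],P[2]-P[1],key=lambda v:np.hypot(v[0],v[1])); a=np.degrees(np.arctan2(e[1],e[0]))%180
        out.append(P.mean(0)); print("module",np.round(r[0],1),P.mean(0).round(4),"long",round(np.hypot(*e[:2]),3),"long-axis yaw",round(a,1),"short-axis",round(a-90,1))
    return out
E
python3 - <<'E'
from h import *
T=Cam("top"); modules(T)
plan(.5868,.376,.16,2)
E
```

```text
module [138.5 229.3] [0.5208 0.3835 0.014 ] long 0.089 long-axis yaw 86.2 short-axis -3.8
module [139.5 204.5] [0.5863 0.3846 0.014 ] long 0.087 long-axis yaw 91.4 short-axis 1.4
xyz [-1.8602 -0.6762  0.2006] w [-6.000e-04  4.000e-04  6.991e-01] | tcp [0.3072 0.6562 0.1999] yaw 64.9 t 0.2 j7 -0.03 F [-0.8 -1.2  0.1] gap 0.999 grip 0.0
```

```bash
python3 -m creep '[{"x":-0.93,"y":-0.34,"wz":0.7,"jaw":0.3},{"x":-0.93,"y":-0.34,"wz":0.7,"jaw":0.3},{"x":-0.93,"y":-0.34,"wz":0.7,"jaw":0.3},{"x":-0.93,"y":-0.34,"wz":0.7,"jaw":0.3},{"x":-0.93,"y":-0.34,"wz":0.7,"jaw":0.3},{"x":-0.93,"y":-0.34,"wz":0.7,"jaw":0.3},{"x":-0.93,"y":-0.34,"wz":0.7,"jaw":0.3},{"x":-0.93,"y":-0.34,"wz":0.7,"jaw":0.3},{"x":-0.93,"y":-0.34,"wz":0.7,"jaw":0.3}]' 60; python3 - <<'E'
from h import *
plan(.5868,.379,.1,1)
E
```

```text
xyz [-1.8538 -0.6623  0.5006] w [-6.000e-04  4.000e-04  7.102e-01] | tcp [0.3072 0.6562 0.1999] yaw 64.9 t 0.2 j7 -0.03 F [-0.8 -1.2  0.1] gap 0.999 grip 0.0invalid input
```

```bash
python3 -m creep '[{"x":-0.93,"y":-0.34,"z":0,"wx":0,"wy":0,"wz":0.7,"jaw":0.3},{"x":-0.93,"y":-0.34,"z":0,"wx":0,"wy":0,"wz":0.7,"jaw":0.3},{"x":-0.93,"y":-0.34,"z":0,"wx":0,"wy":0,"wz":0.7,"jaw":0.3},{"x":-0.93,"y":-0.34,"z":0,"wx":0,"wy":0,"wz":0.7,"jaw":0.3},{"x":-0.93,"y":-0.34,"z":0,"wx":0,"wy":0,"wz":0.7,"jaw":0.3},{"x":-0.93,"y":-0.34,"z":0,"wx":0,"wy":0,"wz":0.7,"jaw":0.3},{"x":-0.93,"y":-0.34,"z":0,"wx":0,"wy":0,"wz":0.7,"jaw":0.3},{"x":-0.93,"y":-0.34,"z":0,"wx":0,"wy":0,"wz":0.7,"jaw":0.3},{"x":-0.93,"y":-0.34,"z":0,"wx":0,"wy":0,"wz":0.7,"jaw":0.3}]' 60; python3 - <<'E'
from h import *
plan(.5868,.379,.1,1)
E
```

```text
t: 1.15
eef_pos: [0.4467, 0.5163, 0.2003]
ee_rot: [0.0, 0.695, 0.719, -0.0]
contact_force: [-0.7, 0.5, 0.1]
finger_gap: 0.651
grip_force: 0.0
xyz [-0.7095  0.6768  0.5017] w [-0.0001  0.0003  0.0106] | tcp [0.4467 0.5163 0.2003] yaw 2.0 t 1.1 j7 -0.68 F [-0.7  0.5  0.1] gap 0.651 grip 0.0
```

```bash
python3 -m creep '[{"x":-0.71,"y":0.677,"z":0.2,"wx":0,"wy":0,"wz":0.01,"jaw":0.3},{"x":-0.71,"y":0.677,"z":0.2,"wx":0,"wy":0,"wz":0.01,"jaw":0.3},{"x":-0.71,"y":0.677,"z":0.2,"wx":0,"wy":0,"wz":0.01,"jaw":0.3},{"x":-0.71,"y":0.677,"z":0.2,"wx":0,"wy":0,"wz":0.01,"jaw":0.3},{"x":-0.71,"y":0.677,"z":0.6,"wx":0,"wy":0,"wz":0.01,"jaw":0.3},{"x":-0.71,"y":0.677,"z":0.6,"wx":0,"wy":0,"wz":0.01,"jaw":0.3},{"x":-0.71,"y":0.677,"z":0.6,"wx":0,"wy":0,"wz":0.01,"jaw":0.3}]' 60; python3 - <<'E'
from h import *
T=Cam("top"); T.save("b.png",(80,150,280,300),4); modules(T)
plan(.5868,.379,.017,1)
E
```

```text
t: 1.85
eef_pos: [0.5834, 0.3764, 0.0756]
ee_rot: [-0.001, 0.701, 0.713, -0.005]
contact_force: [-0.9, -1.1, 0.7]
finger_gap: 0.652
grip_force: 0.0
module [134.  213.5] [0.5625 0.3976 0.014 ] long 0.135 long-axis yaw 3.0 short-axis -87.0
xyz [0.0056 0.0091 0.3069] w [-0.0028  0.0015  0.0008] | tcp [0.5853 0.378  0.0784] yaw 1.1 t 1.9 j7 -0.36 F [0.3 0.7 0.9] gap 0.647 grip 0.0
```

View pics/b.png

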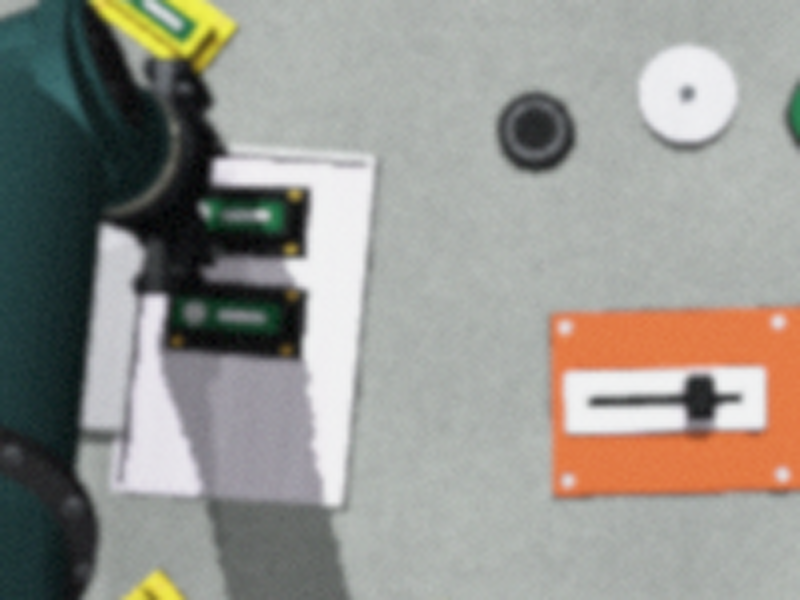

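The arm occludes the left end of the upper module, and the fingers straddle it at about (190,270) in the crop. Descending.

```bash
python3 -m creep '[{"x":0,"y":0.01,"z":0.15,"wx":0,"wy":0,"wz":0,"jaw":0.3},{"x":0,"y":0.01,"z":0.29,"wx":0,"wy":0,"wz":0,"jaw":0.3},{"x":0,"y":0.01,"z":0.305,"wx":0,"wy":0,"wz":0,"jaw":0.3},{"x":0,"y":0.01,"z":0.305,"wx":0,"wy":0,"wz":0,"jaw":0.3},{"x":0,"y":0.01,"z":0.305,"wx":0,"wy":0,"wz":0,"jaw":-0.6},{"x":0,"y":0.01,"z":0.305,"wx":0,"wy":0,"wz":0,"jaw":-0.6},{"x":0,"y":0.01,"z":0.305,"wx":0,"wy":0,"wz":0,"jaw":-0.6},{"x":0,"y":0.01,"z":0.305,"wx":0,"wy":0,"wz":0,"jaw":-0.6},{"x":0,"y":0.01,"z":0.305,"wx":0,"wy":0,"wz":0,"jaw":-0.6},{"x":0,"y":0.01,"z":0.305,"wx":0,"wy":0,"wz":0,"jaw":-0.6}]' 60; python3 - <<'E'
from h import *
plan(.5868,.379,.15,1)
E
```

```text
t: 2.9
eef_pos: [0.5891, 0.3788, 0.0196]
ee_rot: [0.0, 0.701, 0.713, 0.0]
contact_force: [0.1, 0.0, 0.8]
finger_gap: 0.204
grip_force: 0.0
xyz [ 0.001  -0.0114 -0.652 ] w [ 0.     -0.      0.0002] | tcp [0.5891 0.3788 0.0196] yaw 1.0 t 2.9 j7 -0.34 F [0.1 0.  0.8] gap 0.204 grip 0.0
```

```bash
python3 - <<'E'
from h import *
T=Cam("top"); S=Cam("side")
a=cv2.resize(T.im[180:280,90:240],None,fx=2.6,fy=2.6,interpolation=2); b=cv2.resize(S.im[120:220,120:270],None,fx=2.6,fy=2.6,interpolation=2)
cv2.imwrite("pics/c.png",np.hstack([a,b])[:,:,::-1])
print(S.proj([.589,.3788,.0196]),T.proj([.589,.3788,.0196]))
E
```

```text
[209.88932992 169.05525945] [141.22470758 203.22535999]
```

View pics/c.png

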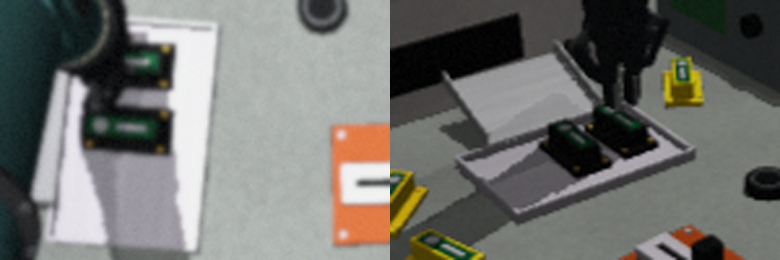

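```bash
python3 - <<'E'
from h import *
S=Cam("side"); S.save("d.png",(170,100,270,190),7)
for z in(.0196,.035,.05,.065): print(z,(S.proj([.589,.3788,z])-[170,100])*7)
E
```

```text
0.0196 [279.22530944 483.38681616]
0.035 [277.02965048 452.46274204]
0.05 [274.8626333  421.94206422]
0.065 [272.66704231 391.01894751]
```

View pics/d.png

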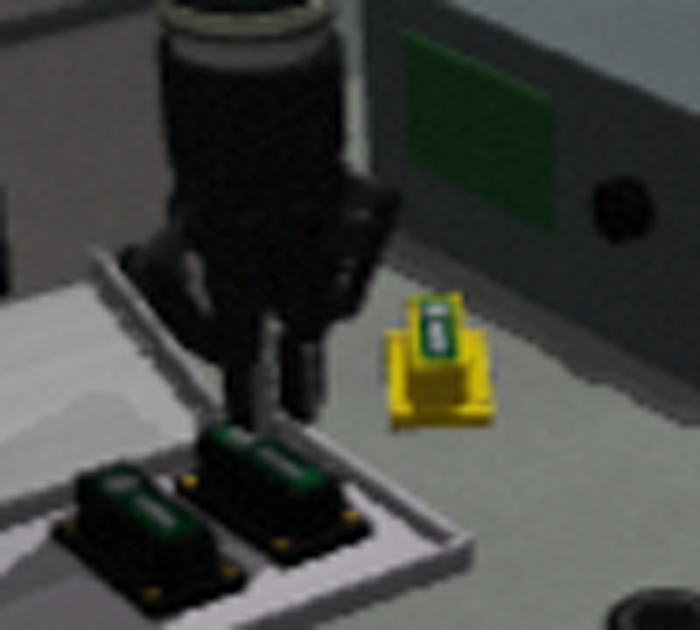

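```bash
python3 - <<'E'
from h import *
T=Cam("top")
for h in(.0,.06,.1,.14): print(h,T.proj([.585,.378,.078+h]),T.proj([.615,.424,.078+h]),T.proj([.585,.378,.108+h]))
S=Cam("side")
for d in(-.0425,.0425): print(S.proj([.3070+d*.424,.6562+d*.905,.2+.013]))
E
```

```text
0.0 [135.53147248 201.49508934] [117.86252391 189.24138764] [132.27372913 199.706784  ]
0.06 [128.85177376 197.82833613] [110.31235051 184.96837463] [125.25286929 195.85275384]
0.1 [124.01151959 195.17132745] [104.84253713 181.87273927] [120.15450656 193.05405907]
0.14 [118.82251836 192.32287759] [ 98.97974089 178.55469565] [114.67859869 190.0481147 ]
[ 66.51924546 108.88517434]
[69.26628678 98.58522903]
```

```bash
python3 -m creep '[{"x":0,"y":-0.01,"z":0,"wx":0,"wy":0,"wz":0,"jaw":0.3},{"x":0,"y":-0.01,"z":0,"wx":0,"wy":0,"wz":0,"jaw":0.3},{"x":0,"y":-0.01,"z":0,"wx":0,"wy":0,"wz":0,"jaw":0.3},{"x":0,"y":-0.01,"z":0,"wx":0,"wy":0,"wz":0,"jaw":0.3},{"x":0,"y":-0.01,"z":0.04,"wx":0,"wy":0,"wz":0,"jaw":0.3},{"x":0,"y":-0.01,"z":0.08,"wx":0,"wy":0,"wz":0,"jaw":0.3},{"x":0,"y":-0.01,"z":0.1,"wx":0,"wy":0,"wz":0,"jaw":0.3},{"x":0,"y":-0.01,"z":0.1,"wx":0,"wy":0,"wz":0,"jaw":0.3}]' 60; python3 -m creep '[{"x":0,"y":0,"z":0.02,"wx":0,"wy":0,"wz":0,"jaw":0.3},{"x":0,"y":0,"z":0.025,"wx":0,"wy":0,"wz":0,"jaw":0.3},{"x":0,"y":0,"z":0.025,"wx":0,"wy":0,"wz":0,"jaw":0.3}]'
python3 - <<'E'
from h import *
S=Cam("side"); S.save("e.png",(170,100,270,190),7)
E
```

```text
t: 3.95
eef_pos: [0.5862, 0.3783, -0.0019]
ee_rot: [-0.0, 0.701, 0.713, -0.001]
contact_force: [-0.3, -0.7, 0.1]
finger_gap: 0.652
grip_force: 0.0
t: 4.25
eef_pos: [0.587, 0.3788, -0.0056]
ee_rot: [0.0, 0.701, 0.713, -0.0]
contact_force: [0.0, 0.2, 0.4]
finger_gap: 0.649
grip_force: 0.0
```

View pics/e.png

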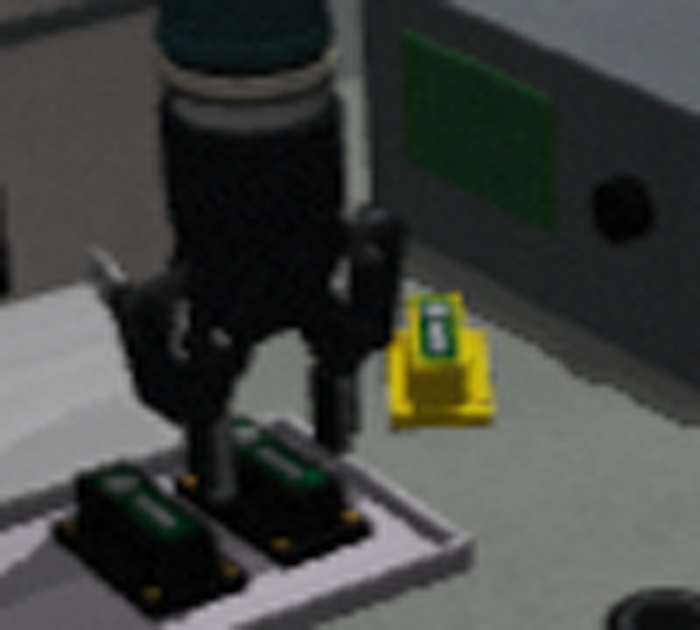

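The fingers now straddle the upper module, with the near tip at (220,495) in the crop. The true tip height is about 28 mm above the reported TCP z. Closing.

```bash
python3 -m creep '[{"x":0,"y":0,"z":0,"wx":0,"wy":0,"wz":0,"jaw":-0.8},{"x":0,"y":0,"z":0,"wx":0,"wy":0,"wz":0,"jaw":-0.8},{"x":0,"y":0,"z":0,"wx":0,"wy":0,"wz":0,"jaw":-0.8},{"x":0,"y":0,"z":0,"wx":0,"wy":0,"wz":0,"jaw":-0.8},{"x":0,"y":0,"z":0,"wx":0,"wy":0,"wz":0,"jaw":-0.8},{"x":0,"y":0,"z":0,"wx":0,"wy":0,"wz":0,"jaw":-0.8}]' 60
python3 - <<'E'
from h import *
S=Cam("side")
for z in(.0,.01,.02,.03): print(z,(S.proj([.5595,.3788,z])-[170,100])*7)
plan(.54,.05,.15,0)
E
```

```text
t: 4.9
eef_pos: [0.5875, 0.379, -0.0049]
ee_rot: [0.0, 0.701, 0.713, 0.0]
contact_force: [-0.9, -0.5, 5.1]
finger_gap: 0.282
grip_force: 60.1
0.0 [226.47097221 543.25141034]
0.01 [224.81328696 523.39362781]
0.02 [223.14112977 503.36248252]
0.03 [221.45431027 483.15569428]
xyz [-1.64   -0.266  -0.7756] w [ 0.0005 -0.0003  0.0113] | tcp [ 0.5875  0.379  -0.005 ] yaw 1.0 t 5.0 j7 -0.33 F [-0.9 -0.9  5.4] gap 0.286 grip 60.1
```

```bash
python3 -m creep '[{"x":0,"y":0,"z":-0.2,"wx":0,"wy":0,"wz":0,"jaw":-0.8},{"x":0,"y":0,"z":-0.5,"wx":0,"wy":0,"wz":0,"jaw":-0.8},{"x":-0.2,"y":0,"z":-0.7,"wx":0,"wy":0,"wz":0,"jaw":-0.8},{"x":-0.45,"y":-0.07,"z":-0.7,"wx":0,"wy":0,"wz":0,"jaw":-0.8},{"x":-0.7,"y":-0.14,"z":-0.7,"wx":0,"wy":0,"wz":0,"jaw":-0.8},{"x":-0.9,"y":-0.2,"z":-0.7,"wx":0,"wy":0,"wz":0,"jaw":-0.8},{"x":-0.9,"y":-0.2,"z":-0.7,"wx":0,"wy":0,"wz":0,"jaw":-0.8}]'
python3 - <<'E'
from h import *
T=Cam("top"); P=np.array([T.ray(p,.05) for p in((397,199.5),(456.7,199),(402,295.7),(462.4,293.3))]); print(P.round(4).tolist(),P.mean(0))
h=T.hsv(); m=((h[...,2]>100)&(h[...,2]<160)&(h[...,0]>88)&(h[...,1]>10)).astype(np.uint8); m[:, :395]=0; m[:, 465:]=0; m[:198]=0;m[300:]=0
b=[x for x in blobs(m,2000)]
for ce,st,mm in b: print("floor",ce,st)
modules(T)
plan(.53,-.33,.13,0)
E
```

```text
t: 5.65
eef_pos: [0.5468, 0.1884, 0.134]
ee_rot: [0.0, 0.704, 0.71, -0.004]
contact_force: [-0.4, 0.1, -1.3]
finger_gap: 0.281
grip_force: 59.4
[[0.6108, -0.2873, 0.05], [0.616, -0.4426, 0.05], [0.3654, -0.298, 0.05], [0.3747, -0.4515, 0.05]] [ 0.4917111  -0.36986579  0.05      ]
floor [433.27523766 258.2937981 ] [ 400  199   63   98 2209]
module [146.5 231. ] [0.5179 0.3624 0.014 ] long 0.226 long-axis yaw 2.8 short-axis -87.2
xyz [-2.607  -0.1161  0.0296] w [-0.0022  0.0022  0.0064] | tcp [0.548  0.1916 0.134 ] yaw 0.6 t 5.7 j7 -0.15 F [ 0.8 -0.5 -1.4] gap 0.281 grip 59.4
```

```bash
python3 -m creep '[{"x":-0.25,"y":0,"z":0,"wx":0,"wy":0,"wz":-0.02,"jaw":-0.8},{"x":-0.5,"y":0,"z":0,"wx":0,"wy":0,"wz":-0.02,"jaw":-0.8},{"x":-0.75,"y":0,"z":0,"wx":0,"wy":0,"wz":-0.02,"jaw":-0.8},{"x":-1.0,"y":0,"z":0,"wx":0,"wy":0,"wz":-0.02,"jaw":-0.8},{"x":-1.0,"y":0,"z":0,"wx":0,"wy":0,"wz":-0.02,"jaw":-0.8}]'
python3 -m creep '[{"x":-0.25,"y":0,"z":0,"wx":0,"wy":0,"wz":0,"jaw":-0.8},{"x":-0.5,"y":0,"z":0,"wx":0,"wy":0,"wz":0,"jaw":-0.8},{"x":-0.75,"y":0,"z":0,"wx":0,"wy":0,"wz":0,"jaw":-0.8},{"x":-1.0,"y":0,"z":0,"wx":0,"wy":0,"wz":0,"jaw":-0.8},{"x":-1.0,"y":0,"z":0,"wx":0,"wy":0,"wz":0,"jaw":-0.8}]'
python3 - <<'E'
from h import *
plan(.5465,-.368,-.003,2.3)
E
```

```text
t: 6.2
eef_pos: [0.5539, -0.011, 0.1346]
ee_rot: [0.002, 0.694, 0.72, -0.002]
contact_force: [-0.3, -0.0, -0.7]
finger_gap: 0.28
grip_force: 59.4
t: 6.7
eef_pos: [0.5638, -0.2116, 0.1349]
ee_rot: [0.003, 0.694, 0.72, -0.002]
contact_force: [-0.3, -0.6, -0.1]
finger_gap: 0.283
grip_force: 59.4
xyz [-0.7731 -0.1176  0.6948] w [ 0.0013  0.0046 -0.0015] | tcp [ 0.5638 -0.2116  0.1349] yaw 2.2 t 6.7 j7 0.54 F [-0.3 -0.6 -0.1] gap 0.283 grip 59.4
```

```bash
python3 -m creep '[{"x":-0.25,"y":-0.05,"z":0,"wx":0,"wy":0,"wz":0,"jaw":-0.8},{"x":-0.5,"y":-0.1,"z":0,"wx":0,"wy":0,"wz":0,"jaw":-0.8},{"x":-0.773,"y":-0.118,"z":0,"wx":0,"wy":0,"wz":0,"jaw":-0.8},{"x":-0.773,"y":-0.118,"z":0,"wx":0,"wy":0,"wz":0,"jaw":-0.8},{"x":-0.773,"y":-0.118,"z":0.2,"wx":0,"wy":0,"wz":0,"jaw":-0.8},{"x":-0.773,"y":-0.118,"z":0.4,"wx":0,"wy":0,"wz":0,"jaw":-0.8},{"x":-0.773,"y":-0.118,"z":0.55,"wx":0,"wy":0,"wz":0,"jaw":-0.8},{"x":-0.773,"y":-0.118,"z":0.62,"wx":0,"wy":0,"wz":0,"jaw":-0.8},{"x":-0.773,"y":-0.118,"z":0.62,"wx":0,"wy":0,"wz":0,"jaw":-0.8},{"x":-0.773,"y":-0.118,"z":0.62,"wx":0,"wy":0,"wz":0,"jaw":-0.8}]'
python3 - <<'E'
from h import *
plan(.5465,-.368,-.003,2.3)
E
```

```text
t: 7.7
eef_pos: [0.5486, -0.3566, 0.011]
ee_rot: [0.0, 0.689, 0.724, 0.0]
contact_force: [0.5, 0.4, -1.1]
finger_gap: 0.283
grip_force: 59.4
xyz [-0.0566 -0.0132  0.0698] w [ 0.0003 -0.0003  0.0062] | tcp [ 0.5486 -0.3566  0.011 ] yaw 2.9 t 7.7 j7 0.82 F [ 0.5  0.4 -1.1] gap 0.283 grip 59.4
```

```bash
python3 -m creep '[{"x":-0.057,"y":0,"z":0.02,"wx":0,"wy":0,"wz":0,"jaw":-0.8},{"x":-0.057,"y":0,"z":0.05,"wx":0,"wy":0,"wz":0,"jaw":-0.8},{"x":-0.057,"y":0,"z":0.065,"wx":0,"wy":0,"wz":0,"jaw":-0.8},{"x":-0.057,"y":0,"z":0.065,"wx":0,"wy":0,"wz":0,"jaw":-0.8},{"x":-0.057,"y":0,"z":0.065,"wx":0,"wy":0,"wz":0,"jaw":-0.8}]'
python3 -m creep '[{"x":0,"y":0,"z":0,"wx":0,"wy":0,"wz":0,"jaw":0.2},{"x":0,"y":0,"z":0,"wx":0,"wy":0,"wz":0,"jaw":0.2},{"x":0,"y":0,"z":0,"wx":0,"wy":0,"wz":0,"jaw":0.2},{"x":0,"y":0,"z":-0.2,"wx":0,"wy":0,"wz":0,"jaw":0.2},{"x":0,"y":0,"z":-0.45,"wx":0,"wy":0,"wz":0,"jaw":0.2},{"x":0.2,"y":0,"z":-0.6,"wx":0,"wy":0,"wz":0,"jaw":0.2},{"x":0.45,"y":0,"z":-0.6,"wx":0,"wy":0,"wz":0,"jaw":0.2},{"x":0.7,"y":0,"z":-0.6,"wx":0,"wy":0,"wz":0,"jaw":0.2},{"x":1,"y":0,"z":-0.6,"wx":0,"wy":0,"wz":0,"jaw":0.2},{"x":1,"y":0,"z":-0.6,"wx":0,"wy":0,"wz":0,"jaw":0.2}]'
python3 - <<'E'
from h import *
T=Cam("top"); modules(T); modules(T,(404,206,454,290))
T.save("f.png",(90,110,470,310),2.1)
plan(.5215,.379,.10,-3)
E
```

```text
t: 8.2
eef_pos: [0.5482, -0.3682, -0.0025]
ee_rot: [-0.0, 0.689, 0.724, 0.0]
contact_force: [0.3, 0.3, -1.9]
finger_gap: 0.279
grip_force: 59.4
t: 9.2
eef_pos: [0.5379, -0.1605, 0.1172]
ee_rot: [-0.003, 0.686, 0.728, 0.001]
contact_force: [0.2, -0.4, -0.9]
finger_gap: 0.6
grip_force: 0.0
module [138.5 229.5] [0.5202 0.3835 0.014 ] long 0.086 long-axis yaw 91.4 short-axis 1.4
module [421.5 247.5] [ 0.4915 -0.3604  0.014 ] long 0.218 long-axis yaw 179.4 short-axis 89.4
xyz [2.7047 0.0723 0.0977] w [-0.0008 -0.0025  0.0701] | tcp [ 0.5383 -0.1619  0.1174] yaw 3.3 t 9.2 j7 0.52 F [-0.3  0.9  0.2] gap 0.599 grip 0.0
```

View pics/f.png

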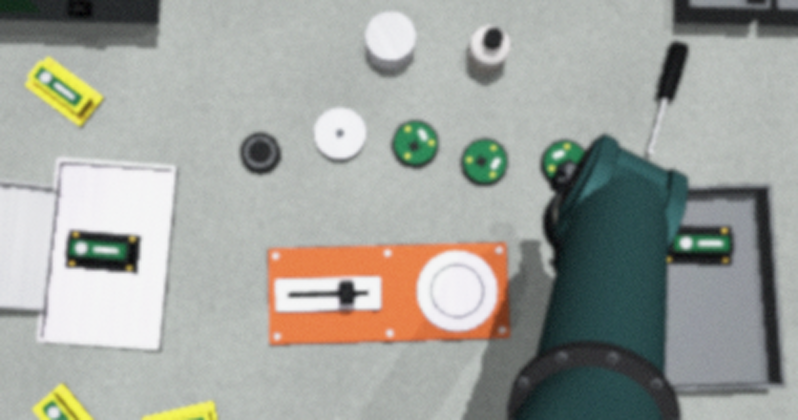

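The first module lies flat in the tote at about (700,243) in the crop. The second is still at (103,250) in the tray.

```bash
python3 -m creep '[{"x":0.25,"y":0,"z":0,"wx":0,"wy":0,"wz":0.05,"jaw":0.2},{"x":0.5,"y":0,"z":0,"wx":0,"wy":0,"wz":0.05,"jaw":0.2},{"x":0.75,"y":0,"z":0,"wx":0,"wy":0,"wz":0.05,"jaw":0.2},{"x":1.0,"y":0,"z":0,"wx":0,"wy":0,"wz":0.05,"jaw":0.2},{"x":1.0,"y":0,"z":0,"wx":0,"wy":0,"wz":0.05,"jaw":0.2}]'
python3 -m creep '[{"x":0.25,"y":0,"z":0,"wx":0,"wy":0,"wz":0,"jaw":0.2},{"x":0.5,"y":0,"z":0,"wx":0,"wy":0,"wz":0,"jaw":0.2},{"x":0.75,"y":0,"z":0,"wx":0,"wy":0,"wz":0,"jaw":0.2},{"x":1.0,"y":0,"z":0,"wx":0,"wy":0,"wz":0,"jaw":0.2},{"x":1.0,"y":0,"z":0,"wx":0,"wy":0,"wz":0,"jaw":0.2}]'
python3 - <<'E'
from h import *
T=Cam("top");modules(T)
plan(.521,.379,.06,-1)
E
```

```text
t: 9.75
eef_pos: [0.529, 0.039, 0.1173]
ee_rot: [-0.001, 0.713, 0.701, 0.001]
contact_force: [0.3, -0.4, -0.1]
finger_gap: 0.6
grip_force: 0.0
t: 10.25
eef_pos: [0.5357, 0.24, 0.1176]
ee_rot: [-0.001, 0.714, 0.701, 0.003]
contact_force: [-0.1, 0.1, -0.5]
finger_gap: 0.596
grip_force: 0.0
module [141.5 231. ] [0.5176 0.3754 0.014 ] long 0.226 long-axis yaw 2.8 short-axis -87.2
xyz [ 0.7188 -0.0902  0.2885] w [ 0.0012 -0.0011 -0.0035] | tcp [0.5356 0.2348 0.1175] yaw -1.3 t 10.3 j7 -0.22 F [ 0.6 -0.7 -0.4] gap 0.601 grip 0.0
```

```bash
python3 -m creep '[{"x":0.25,"y":-0.04,"z":0,"wx":0,"wy":0,"wz":0,"jaw":0.2},{"x":0.5,"y":-0.09,"z":0,"wx":0,"wy":0,"wz":0,"jaw":0.2},{"x":0.715,"y":-0.09,"z":0.1,"wx":0,"wy":0,"wz":0,"jaw":0.2},{"x":0.715,"y":-0.09,"z":0.3,"wx":0,"wy":0,"wz":0,"jaw":0.2},{"x":0.715,"y":-0.09,"z":0.3,"wx":0,"wy":0,"wz":0,"jaw":0.2},{"x":0.715,"y":-0.09,"z":0.3,"wx":0,"wy":0,"wz":0,"jaw":0.2},{"x":0.715,"y":-0.09,"z":0.3,"wx":0,"wy":0,"wz":0,"jaw":0.2}]'
python3 - <<'E'
from h import *
plan(.521,.379,-.005,-1)
E
```

```text
t: 11.0
eef_pos: [0.5233, 0.3716, 0.0591]
ee_rot: [0.001, 0.719, 0.695, 0.001]
contact_force: [0.1, 0.3, 0.6]
finger_gap: 0.604
grip_force: 0.0
xyz [ 0.0364 -0.0135  0.3207] w [ 0.0017  0.0001 -0.0104] | tcp [0.5233 0.3716 0.0591] yaw -1.9 t 11.0 j7 -0.39 F [0.1 0.3 0.6] gap 0.604 grip 0.0
```

```bash
python3 -m creep '[{"x":0.036,"y":-0.012,"z":0.1,"wx":0,"wy":0,"wz":-0.005,"jaw":0.2},{"x":0.036,"y":-0.012,"z":0.25,"wx":0,"wy":0,"wz":-0.005,"jaw":0.2},{"x":0.036,"y":-0.012,"z":0.315,"wx":0,"wy":0,"wz":-0.005,"jaw":0.2},{"x":0.036,"y":-0.012,"z":0.315,"wx":0,"wy":0,"wz":-0.005,"jaw":0.2},{"x":0.036,"y":-0.012,"z":0.315,"wx":0,"wy":0,"wz":-0.005,"jaw":-0.8},{"x":0.036,"y":-0.012,"z":0.315,"wx":0,"wy":0,"wz":-0.005,"jaw":-0.8},{"x":0.036,"y":-0.012,"z":0.315,"wx":0,"wy":0,"wz":-0.005,"jaw":-0.8},{"x":0.036,"y":-0.012,"z":0.315,"wx":0,"wy":0,"wz":-0.005,"jaw":-0.8},{"x":0.036,"y":-0.012,"z":0.315,"wx":0,"wy":0,"wz":-0.005,"jaw":-0.8}]' 60
python3 -m creep '[{"x":0,"y":0,"z":0,"wx":0,"wy":0,"wz":0,"jaw":-0.8},{"x":0,"y":0,"z":-0.2,"wx":0,"wy":0,"wz":0,"jaw":-0.8},{"x":0,"y":0,"z":-0.45,"wx":0,"wy":0,"wz":0,"jaw":-0.8},{"x":-0.2,"y":0,"z":-0.7,"wx":0,"wy":0,"wz":0,"jaw":-0.8},{"x":-0.45,"y":0,"z":-0.7,"wx":0,"wy":0,"wz":0,"jaw":-0.8},{"x":-0.7,"y":0,"z":-0.7,"wx":0,"wy":0,"wz":0,"jaw":-0.8},{"x":-1,"y":0,"z":-0.7,"wx":0,"wy":0,"wz":0,"jaw":-0.8},{"x":-1,"y":0,"z":-0.7,"wx":0,"wy":0,"wz":0,"jaw":-0.8}]'
python3 - <<'E'
from h import *
plan(.4385,-.372,.13,2.3)
E
```

```text
t: 11.9
eef_pos: [0.5203, 0.3818, -0.0035]
ee_rot: [0.001, 0.715, 0.699, 0.002]
contact_force: [0.2, -1.9, 7.7]
finger_gap: 0.279
grip_force: 59.6
t: 12.7
eef_pos: [0.5132, 0.175, 0.1354]
ee_rot: [0.001, 0.717, 0.697, -0.001]
contact_force: [-0.2, -0.1, -1.0]
finger_gap: 0.281
grip_force: 59.3
xyz [-2.7444 -0.2955  0.0338] w [-0.0003  0.0016 -0.0437] | tcp [0.5132 0.175  0.1354] yaw -1.6 t 12.7 j7 -0.15 F [-0.2 -0.1 -1. ] gap 0.281 grip 59.3
```

```bash
python3 -m creep '[{"x":-0.25,"y":-0.03,"z":0,"wx":0,"wy":0,"wz":-0.043,"jaw":-0.8},{"x":-0.5,"y":-0.06,"z":0,"wx":0,"wy":0,"wz":-0.043,"jaw":-0.8},{"x":-0.75,"y":-0.1,"z":0,"wx":0,"wy":0,"wz":-0.043,"jaw":-0.8},{"x":-1.0,"y":-0.15,"z":0,"wx":0,"wy":0,"wz":-0.043,"jaw":-0.8},{"x":-1.0,"y":-0.15,"z":0,"wx":0,"wy":0,"wz":-0.043,"jaw":-0.8}]'
python3 -m creep '[{"x":-0.25,"y":-0.05,"z":0,"wx":0,"wy":0,"wz":0,"jaw":-0.8},{"x":-0.5,"y":-0.1,"z":0,"wx":0,"wy":0,"wz":0,"jaw":-0.8},{"x":-0.75,"y":-0.15,"z":0,"wx":0,"wy":0,"wz":0,"jaw":-0.8},{"x":-1.0,"y":-0.2,"z":0,"wx":0,"wy":0,"wz":0,"jaw":-0.8},{"x":-1.0,"y":-0.2,"z":0,"wx":0,"wy":0,"wz":0,"jaw":-0.8},{"x":-1.0,"y":-0.2,"z":0,"wx":0,"wy":0,"wz":0,"jaw":-0.8}]'
python3 - <<'E'
from h import *
plan(.4385,-.372,.0,2.3)
E
```

```text
t: 13.2
eef_pos: [0.4771, -0.0256, 0.1352]
ee_rot: [0.001, 0.695, 0.719, -0.001]
contact_force: [0.3, 0.3, -1.1]
finger_gap: 0.281
grip_force: 59.3
t: 13.8
eef_pos: [0.4487, -0.221, 0.1349]
ee_rot: [0.0, 0.692, 0.722, 0.0]
contact_force: [-0.0, 0.1, -0.4]
finger_gap: 0.282
grip_force: 59.3
xyz [-0.7519 -0.0827  0.675 ] w [0.0004 0.0003 0.0009] | tcp [ 0.4487 -0.221   0.1349] yaw 2.4 t 13.8 j7 0.67 F [-0.   0.1 -0.4] gap 0.282 grip 59.3
```

```bash
python3 -m creep '[{"x":-0.25,"y":-0.03,"z":0,"wx":0,"wy":0,"wz":0,"jaw":-0.8},{"x":-0.5,"y":-0.06,"z":0,"wx":0,"wy":0,"wz":0,"jaw":-0.8},{"x":-0.755,"y":-0.08,"z":0,"wx":0,"wy":0,"wz":0,"jaw":-0.8},{"x":-0.755,"y":-0.08,"z":0,"wx":0,"wy":0,"wz":0,"jaw":-0.8},{"x":-0.755,"y":-0.08,"z":0.2,"wx":0,"wy":0,"wz":0,"jaw":-0.8},{"x":-0.755,"y":-0.08,"z":0.4,"wx":0,"wy":0,"wz":0,"jaw":-0.8},{"x":-0.755,"y":-0.08,"z":0.55,"wx":0,"wy":0,"wz":0,"jaw":-0.8},{"x":-0.755,"y":-0.08,"z":0.64,"wx":0,"wy":0,"wz":0,"jaw":-0.8},{"x":-0.755,"y":-0.08,"z":0.67,"wx":0,"wy":0,"wz":0,"jaw":-0.8},{"x":-0.755,"y":-0.08,"z":0.68,"wx":0,"wy":0,"wz":0,"jaw":-0.8},{"x":-0.755,"y":-0.08,"z":0.68,"wx":0,"wy":0,"wz":0,"jaw":-0.8},{"x":-0.755,"y":-0.08,"z":0.68,"wx":0,"wy":0,"wz":0,"jaw":-0.8}]'
python3 -m creep '[{"x":0,"y":0,"z":0,"wx":0,"wy":0,"wz":0,"jaw":0.2},{"x":0,"y":0,"z":0,"wx":0,"wy":0,"wz":0,"jaw":0.2},{"x":0,"y":0,"z":0,"wx":0,"wy":0,"wz":0,"jaw":0.2},{"x":0,"y":0,"z":-0.2,"wx":0,"wy":0,"wz":0,"jaw":0.2},{"x":0,"y":0,"z":-0.45,"wx":0,"wy":0,"wz":0,"jaw":0.7},{"x":0.2,"y":0,"z":-0.6,"wx":0,"wy":0,"wz":0,"jaw":0.7},{"x":0.45,"y":0,"z":-0.6,"wx":0,"wy":0,"wz":0,"jaw":0.7},{"x":0.7,"y":0,"z":-0.6,"wx":0,"wy":0,"wz":0,"jaw":0.7},{"x":1,"y":0,"z":-0.6,"wx":0,"wy":0,"wz":0,"jaw":0.7},{"x":1,"y":0,"z":-0.6,"wx":0,"wy":0,"wz":0,"jaw":0.7}]'
cat >> h.py <<'E'
def discs(T,S=None):
    for n,c in (("top",T),("side",S)):
        if c is None: continue
        h=c.hsv(); g=(h[...,0]>45)&(h[...,0]<85)&(h[...,1]>110)&(h[...,2]>40)
        for ce,st,m in blobs(g,100,400):
            P=c.ray(ce,.014)
            if -.3<P[1]<.3 and .5<P[0]<.8:
                k=np.argwhere(m)[:,::-1].astype(np.int32); (x,y),r=cv2.minEnclosingCircle(k)
                hull=cv2.moments(cv2.convexHull(k)); q=np.array([hull["m10"],hull["m01"]])/hull["m00"]
                print(n,"board",q.round(1),c.ray(q,.014).round(4))
def disc_white(T,x=.6788,y=.0921,z=.016,vmin=200,rad=24):
    """bright disc near x,y"""
    p=T.proj([x,y,z]); h=T.hsv(); m=(h[...,2]>vmin)&(h[...,1]<40); yy,xx=np.mgrid[:420,:560]; m&=np.hypot(xx-p[0],yy-p[1])<rad
    for ce,st,mm in blobs(m,150):
        k=np.argwhere(mm)[:,::-1].astype(np.int32); hu=cv2.convexHull(k); M=cv2.moments(hu); q=np.array([M["m10"],M["m01"]])/M["m00"]
        print("white",q.round(1),st[2:],T.ray(q,z).round(4))
E
python3 - <<'E'
from h import *
T=Cam("top"); S=Cam("side"); discs(T,S); disc_white(T)
disc_white(S,.681,.09)
disc_white(T,.4815,-.059,.018);disc_white(S,.4835,-.061,.018,180,30)
plan(.6798,.091,.0,0)
E
```

```text
t: 15.0
eef_pos: [0.4411, -0.371, -0.0003]
ee_rot: [0.001, 0.69, 0.723, 0.0]
contact_force: [0.5, 0.7, -0.2]
finger_gap: 0.284
grip_force: 59.3
t: 16.0
eef_pos: [0.4294, -0.1645, 0.1183]
ee_rot: [-0.003, 0.688, 0.726, 0.001]
contact_force: [-0.4, -0.1, -0.2]
finger_gap: 0.854
grip_force: 0.0
top board [287.4 177.8] [ 0.6676 -0.0039  0.014 ]
top board [320.4 186.7] [ 0.646  -0.0923  0.014 ]
top board [358.5 187.3] [ 0.6469 -0.1939  0.014 ]
side board [338.1 234.2] [ 0.6472 -0.0938  0.014 ]
side board [371.4 254.4] [ 0.6476 -0.1967  0.014 ]
white [251.5 172.6] [ 24  24 449] [0.6791 0.0922 0.016 ]
white [307.1 248.1] [  37   37 1112] [ 0.4816 -0.059   0.018 ]
white [280.6 254.9] [ 42  27 327] [ 0.4798 -0.0624  0.018 ]
white [280.5 254.4] [ 24  16 303] [ 0.481  -0.0609  0.018 ]
xyz [1.233  1.3094 0.5944] w [-0.0001 -0.0007  0.0323] | tcp [ 0.4308 -0.1687  0.1186] yaw 2.9 t 16.1 j7 0.63 F [-0.4 -0.6  0. ] gap 0.848 grip 0.0
```

```bash
python3 -m creep '[{"x":0.15,"y":0.15,"z":0,"wx":0,"wy":0,"wz":0.03,"jaw":0.85},{"x":0.3,"y":0.3,"z":0,"wx":0,"wy":0,"wz":0.03,"jaw":0.85},{"x":0.45,"y":0.45,"z":0,"wx":0,"wy":0,"wz":0.03,"jaw":0.85},{"x":0.6,"y":0.65,"z":0,"wx":0,"wy":0,"wz":0.03,"jaw":0.85},{"x":0.6,"y":0.65,"z":0,"wx":0,"wy":0,"wz":0.03,"jaw":0.85},{"x":0.6,"y":0.65,"z":0,"wx":0,"wy":0,"wz":0.03,"jaw":0.85}]'
python3 -m creep '[{"x":0.15,"y":0.15,"z":0,"wx":0,"wy":0,"wz":0,"jaw":0.85},{"x":0.3,"y":0.3,"z":0,"wx":0,"wy":0,"wz":0,"jaw":0.85},{"x":0.45,"y":0.45,"z":0,"wx":0,"wy":0,"wz":0,"jaw":0.85},{"x":0.66,"y":0.63,"z":0,"wx":0,"wy":0,"wz":0,"jaw":0.85},{"x":0.66,"y":0.63,"z":0.2,"wx":0,"wy":0,"wz":0,"jaw":0.85},{"x":0.66,"y":0.63,"z":0.4,"wx":0,"wy":0,"wz":0,"jaw":0.85},{"x":0.66,"y":0.63,"z":0.4,"wx":0,"wy":0,"wz":0,"jaw":0.85},{"x":0.66,"y":0.63,"z":0.4,"wx":0,"wy":0,"wz":0,"jaw":0.85}]'
python3 - <<'E'
from h import *
T=Cam("top"); disc_white(T)
plan(.680,.0912,-.022,0)
E
```

```text
t: 16.7
eef_pos: [0.5572, -0.0463, 0.1185]
ee_rot: [0.001, 0.707, 0.707, 0.0]
contact_force: [-0.1, -0.6, 0.0]
finger_gap: 0.925
grip_force: 0.0
t: 17.5
eef_pos: [0.6806, 0.0831, 0.0384]
ee_rot: [0.0, 0.709, 0.705, -0.001]
contact_force: [0.6, -1.1, 1.1]
finger_gap: 0.926
grip_force: 0.0
white [268.4 174.8] [ 16  29 206] [0.6743 0.047  0.016 ]
xyz [ 0.0385 -0.0111  0.3095] w [ 0.0009  0.0008 -0.0029] | tcp [0.6821 0.0836 0.0399] yaw -0.3 t 17.6 j7 0.14 F [0.6 0.9 0.4] gap 0.926 grip 0.0
```

```bash
python3 -m creep '[{"x":0.038,"y":-0.008,"z":0.1,"wx":0,"wy":0,"wz":0,"jaw":0.85},{"x":0.038,"y":-0.008,"z":0.2,"wx":0,"wy":0,"wz":0,"jaw":0.85},{"x":0.038,"y":-0.008,"z":0.27,"wx":0,"wy":0,"wz":0,"jaw":0.85},{"x":0.038,"y":-0.008,"z":0.3,"wx":0,"wy":0,"wz":0,"jaw":0.85},{"x":0.038,"y":-0.008,"z":0.31,"wx":0,"wy":0,"wz":0,"jaw":0.85},{"x":0.038,"y":-0.008,"z":0.31,"wx":0,"wy":0,"wz":0,"jaw":0.85},{"x":0.038,"y":-0.008,"z":0.31,"wx":0,"wy":0,"wz":0,"jaw":0.85}]'
python3 - <<'E'
from h import *
S=Cam("side"); S.save("g.png",(250,150,350,225),7); plan(.680,.0912,-.026,0)
for x in (.64,.72): print([ (S.proj([x,.0912,z])-[250,150])*7 for z in(0,.01)])
E
```

```text
t: 18.25
eef_pos: [0.6806, 0.094, -0.0225]
ee_rot: [0.001, 0.708, 0.707, 0.001]
contact_force: [-0.4, -0.3, -0.5]
finger_gap: 0.926
grip_force: 0.0
xyz [-0.0146 -0.0029  0.017 ] w [ 0.001  -0.     -0.0008] | tcp [ 0.6806  0.0941 -0.0226] yaw -0.1 t 18.3 j7 0.16 F [0.9 0.9 0.4] gap 0.925 grip 0.0
[array([246.94819852, 407.38307734]), array([247.90842355, 386.37591797])]
[array([388.52675342, 337.61078481]), array([390.10929475, 317.054541  ])]
```

View pics/g.png

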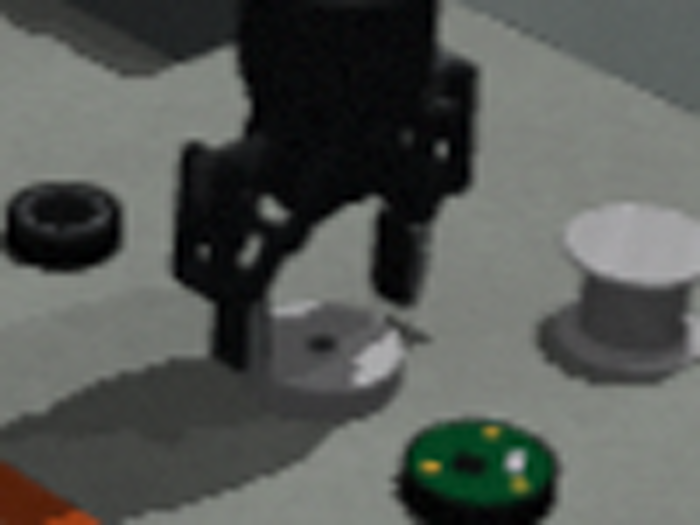

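The fingers straddle the base disc, but the tips at (238,370) are still about 14 mm up. I need to go about 6 mm lower before closing.

```bash
python3 -m creep '[{"x":-0.012,"y":0,"z":0.015,"wx":0,"wy":0,"wz":0,"jaw":0.85},{"x":-0.012,"y":0,"z":0.03,"wx":0,"wy":0,"wz":0,"jaw":0.85},{"x":-0.012,"y":0,"z":0.03,"wx":0,"wy":0,"wz":0,"jaw":0.85},{"x":-0.012,"y":0,"z":0.03,"wx":0,"wy":0,"wz":0,"jaw":0.2},{"x":-0.012,"y":0,"z":0.03,"wx":0,"wy":0,"wz":0,"jaw":0.2},{"x":-0.012,"y":0,"z":0.03,"wx":0,"wy":0,"wz":0,"jaw":0.2},{"x":-0.012,"y":0,"z":0.03,"wx":0,"wy":0,"wz":0,"jaw":0.2},{"x":-0.012,"y":0,"z":0.03,"wx":0,"wy":0,"wz":0,"jaw":0.2}]' 60
python3 - <<'E'
from h import *
plan(.4813,-.0597,.05,0)
E
```

```text
t: 19.1
eef_pos: [0.68, 0.0918, -0.0289]
ee_rot: [0.0, 0.708, 0.707, 0.0]
contact_force: [-1.2, -0.9, 4.8]
finger_gap: 0.741
grip_force: 66.3
xyz [-0.7586 -0.9923 -0.395 ] w [ 0.0001 -0.0001 -0.0007] | tcp [ 0.68    0.0918 -0.0289] yaw -0.1 t 19.1 j7 0.16 F [-1.2 -0.9  4.8] gap 0.741 grip 66.3
```

```bash
python3 -m creep '[{"x":0,"y":0,"z":-0.15,"wx":0,"wy":0,"wz":0,"jaw":0.2},{"x":0,"y":0,"z":-0.4,"wx":0,"wy":0,"wz":0,"jaw":0.2},{"x":-0.14,"y":-0.18,"z":-0.42,"wx":0,"wy":0,"wz":0,"jaw":0.2},{"x":-0.28,"y":-0.37,"z":-0.42,"wx":0,"wy":0,"wz":0,"jaw":0.2},{"x":-0.42,"y":-0.55,"z":-0.42,"wx":0,"wy":0,"wz":0,"jaw":0.2},{"x":-0.56,"y":-0.73,"z":-0.42,"wx":0,"wy":0,"wz":0,"jaw":0.2},{"x":-0.7,"y":-0.91,"z":-0.42,"wx":0,"wy":0,"wz":0,"jaw":0.2},{"x":-0.757,"y":-0.992,"z":-0.42,"wx":0,"wy":0,"wz":0,"jaw":0.2},{"x":-0.757,"y":-0.992,"z":-0.42,"wx":0,"wy":0,"wz":0,"jaw":0.2},{"x":-0.757,"y":-0.992,"z":-0.42,"wx":0,"wy":0,"wz":0,"jaw":0.2},{"x":-0.757,"y":-0.992,"z":-0.42,"wx":0,"wy":0,"wz":0,"jaw":0.2}]'
python3 - <<'E'
from h import *
plan(.4813,-.0597,-.0289+.018,0)
E
```

```text
t: 20.2
eef_pos: [0.483, -0.0585, 0.0544]
ee_rot: [0.001, 0.707, 0.707, 0.001]
contact_force: [0.2, -0.4, -1.9]
finger_gap: 0.741
grip_force: 67.5
xyz [-0.0063 -0.0092  0.3266] w [ 0.0012 -0.0001  0.0004] | tcp [ 0.483  -0.0585  0.0544] yaw 0.0 t 20.2 j7 0.41 F [ 0.2 -0.4 -1.9] gap 0.741 grip 67.5
```

```bash
python3 -m creep '[{"x":-0.006,"y":-0.008,"z":0.15,"wx":0,"wy":0,"wz":0,"jaw":0.2},{"x":-0.006,"y":-0.008,"z":0.25,"wx":0,"wy":0,"wz":0,"jaw":0.2},{"x":-0.006,"y":-0.008,"z":0.3,"wx":0,"wy":0,"wz":0,"jaw":0.2},{"x":-0.006,"y":-0.008,"z":0.3,"wx":0,"wy":0,"wz":0,"jaw":0.2},{"x":-0.006,"y":-0.008,"z":0.3,"wx":0,"wy":0,"wz":0,"jaw":0.2}]'
python3 - <<'E'
from h import *
plan(.4813,-.0597,-.0289+.018,0); Cam("side"); plan(.4813,-.0597,-.0289+.018,0)
E
```

```text
t: 20.7
eef_pos: [0.4805, -0.0603, -0.0054]
ee_rot: [0.0, 0.707, 0.707, 0.0]
contact_force: [0.9, -0.4, -2.6]
finger_gap: 0.738
grip_force: 67.5
xyz [0.0028 0.0041 0.0277] w [ 0.0005  0.     -0.0003] | tcp [ 0.4805 -0.0603 -0.0054] yaw -0.0 t 20.7 j7 0.45 F [ 0.9 -0.4 -2.6] gap 0.738 grip 67.5
xyz [0.0034 0.0034 0.0295] w [ 0.0009  0.0001 -0.0003] | tcp [ 0.4806 -0.0604 -0.005 ] yaw -0.0 t 20.8 j7 0.45 F [ 0.1  0.3 -2.6] gap 0.735 grip 67.5
```

Lower the last bit, release, lift and look.

```bash
python3 -m creep '[{"x":0.003,"y":0.004,"z":0.015,"wx":0,"wy":0,"wz":0,"jaw":0.2},{"x":0.003,"y":0.004,"z":0.027,"wx":0,"wy":0,"wz":0,"jaw":0.2},{"x":0.003,"y":0.004,"z":0.027,"wx":0,"wy":0,"wz":0,"jaw":0.2},{"x":0.003,"y":0.004,"z":0.027,"wx":0,"wy":0,"wz":0,"jaw":0.2}]'
python3 -m creep '[{"x":0,"y":0,"z":0,"wx":0,"wy":0,"wz":0,"jaw":0.85},{"x":0,"y":0,"z":0,"wx":0,"wy":0,"wz":0,"jaw":0.85},{"x":0,"y":0,"z":0,"wx":0,"wy":0,"wz":0,"jaw":0.85},{"x":0,"y":0,"z":-0.2,"wx":0,"wy":0,"wz":0,"jaw":0.85},{"x":0,"y":0.1,"z":-0.4,"wx":0,"wy":0,"wz":0,"jaw":0.85},{"x":0.05,"y":0.3,"z":-0.45,"wx":0,"wy":0,"wz":0,"jaw":0.85},{"x":0.15,"y":0.5,"z":-0.45,"wx":0,"wy":0,"wz":0,"jaw":0.85},{"x":0.2,"y":0.7,"z":-0.45,"wx":0,"wy":0,"wz":0,"jaw":0.85},{"x":0.275,"y":0.9,"z":-0.45,"wx":0,"wy":0,"wz":0,"jaw":0.85},{"x":0.275,"y":0.93,"z":-0.45,"wx":0,"wy":0,"wz":0,"jaw":0.85},{"x":0.275,"y":0.93,"z":-0.45,"wx":0,"wy":0,"wz":0,"jaw":0.85}]'
python3 - <<'E'
from h import *
S=Cam("side"); discs(S); S.save("i.png",(225,205,345,295),6)
plan(.6675,-.005,-.0285,0)
E
```

```text
t: 21.15
eef_pos: [0.4804, -0.0599, -0.0107]
ee_rot: [0.0, 0.707, 0.707, 0.0]
contact_force: [-0.8, -0.7, -2.6]
finger_gap: 0.743
grip_force: 67.5
t: 22.25
eef_pos: [0.6676, -0.0044, 0.0789]
ee_rot: [0.0, 0.707, 0.707, 0.0]
contact_force: [-0.5, -0.3, -0.1]
finger_gap: 0.927
grip_force: 0.0
top board [338.1 234.2] [ 0.6472 -0.0938  0.014 ]
top board [371.4 254.4] [ 0.6477 -0.1966  0.014 ]
xyz [0.0024 0.0104 0.5357] w [-0.001   0.0003 -0.0007] | tcp [ 0.6656 -0.0054  0.0786] yaw -0.1 t 22.3 j7 0.26 F [ 0.  -0.2  0.3] gap 0.921 grip 0.0
```

View pics/i.png

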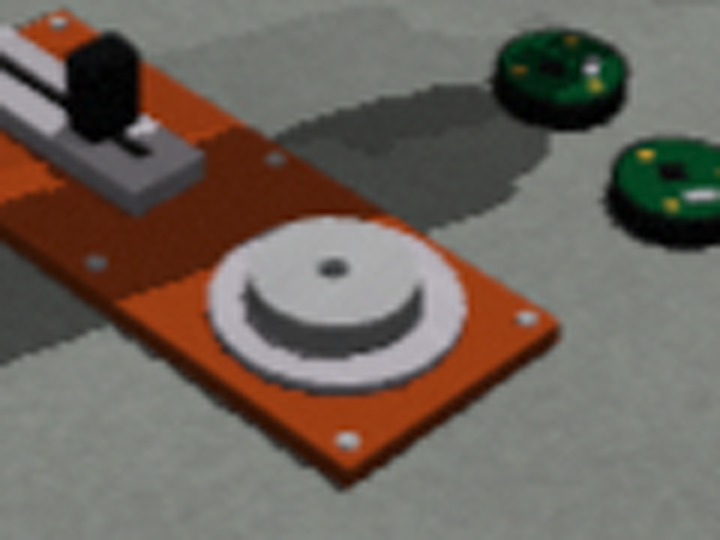

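The base sits centred on the seat, with its hole at (333,268) and the seat ellipse spanning x 208–467 in the crop. Next is board 1.

```bash
python3 -m creep '[{"x":0.002,"y":0.005,"z":0.2,"wx":0,"wy":0,"wz":0,"jaw":0.85},{"x":0.002,"y":0.005,"z":0.4,"wx":0,"wy":0,"wz":0,"jaw":0.85},{"x":0.002,"y":0.005,"z":0.5,"wx":0,"wy":0,"wz":0,"jaw":0.85},{"x":0.002,"y":0.005,"z":0.525,"wx":0,"wy":0,"wz":0,"jaw":0.85},{"x":0.002,"y":0.005,"z":0.525,"wx":0,"wy":0,"wz":0,"jaw":0.85},{"x":0.002,"y":0.005,"z":0.525,"wx":0,"wy":0,"wz":0,"jaw":0.2},{"x":0.002,"y":0.005,"z":0.525,"wx":0,"wy":0,"wz":0,"jaw":0.2},{"x":0.002,"y":0.005,"z":0.525,"wx":0,"wy":0,"wz":0,"jaw":0.2},{"x":0.002,"y":0.005,"z":0.525,"wx":0,"wy":0,"wz":0,"jaw":0.2},{"x":0.002,"y":0.005,"z":0.525,"wx":0,"wy":0,"wz":0,"jaw":0.2},{"x":0.002,"y":0.005,"z":0.525,"wx":0,"wy":0,"wz":0,"jaw":0.2}]' 50
python3 - <<'E'
from h import *
T=Cam("top");S=Cam("side"); disc_white(T,.4805,-.06,.034,225,14); print("hole",S.ray((280.5,249.7),.034)); discs(T)
plan(.4813,-.0597,.06,0)
E
```

```text
t: 23.4
eef_pos: [0.6687, -0.0054, -0.0232]
ee_rot: [0.001, 0.708, 0.707, 0.001]
contact_force: [-0.9, -0.3, 5.8]
finger_gap: 0.654
grip_force: 51.8
white [308.6 247.9] [ 28  27 529] [ 0.4814 -0.0615  0.034 ]
hole [ 0.4789385  -0.06241157  0.034     ]
top board [320.4 186.6] [ 0.646  -0.0923  0.014 ]
top board [358.5 187.3] [ 0.6467 -0.1939  0.014 ]
xyz [-0.2733 -0.9353 -0.4189] w [ 0.0019  0.0001 -0.0009] | tcp [ 0.6687 -0.0053 -0.0232] yaw -0.1 t 23.5 j7 0.31 F [-1.4 -0.3  5.6] gap 0.656 grip 51.8
```

```bash
python3 -m creep '[{"x":0,"y":0,"z":-0.15,"wx":0,"wy":0,"wz":0,"jaw":0.2},{"x":0,"y":0,"z":-0.4,"wx":0,"wy":0,"wz":0,"jaw":0.2},{"x":-0.05,"y":-0.2,"z":-0.5,"wx":0,"wy":0,"wz":0,"jaw":0.2},{"x":-0.12,"y":-0.43,"z":-0.5,"wx":0,"wy":0,"wz":0,"jaw":0.2},{"x":-0.19,"y":-0.65,"z":-0.5,"wx":0,"wy":0,"wz":0,"jaw":0.2},{"x":-0.25,"y":-0.85,"z":-0.5,"wx":0,"wy":0,"wz":0,"jaw":0.2},{"x":-0.273,"y":-0.935,"z":-0.5,"wx":0,"wy":0,"wz":0,"jaw":0.2},{"x":-0.273,"y":-0.935,"z":-0.5,"wx":0,"wy":0,"wz":0,"jaw":0.2},{"x":-0.273,"y":-0.935,"z":-0.3,"wx":0,"wy":0,"wz":0,"jaw":0.2},{"x":-0.273,"y":-0.935,"z":-0.22,"wx":0,"wy":0,"wz":0,"jaw":0.2},{"x":-0.273,"y":-0.935,"z":-0.22,"wx":0,"wy":0,"wz":0,"jaw":0.2},{"x":-0.273,"y":-0.935,"z":-0.22,"wx":0,"wy":0,"wz":0,"jaw":0.2}]'
python3 - <<'E'
from h import *
plan(.481,-.0597,.010,0);Cam("top"); plan(.481,-.0597,.010,0)
E
```

```text
t: 24.7
eef_pos: [0.4822, -0.0591, 0.0186]
ee_rot: [0.001, 0.707, 0.707, 0.001]
contact_force: [0.6, -0.1, -0.2]
finger_gap: 0.657
grip_force: 53.5
xyz [-0.0032 -0.0062  0.0431] w [ 0.0013  0.0001 -0.0004] | tcp [ 0.4822 -0.0591  0.0186] yaw -0.0 t 24.7 j7 0.46 F [ 0.6 -0.1 -0.2] gap 0.657 grip 53.5
xyz [-0.0026 -0.0066  0.0448] w [ 0.0017  0.0002 -0.0005] | tcp [ 0.4823 -0.0592  0.019 ] yaw -0.0 t 24.8 j7 0.46 F [-0.5 -0.3  0.1] gap 0.655 grip 53.5
```

```bash
python3 -m creep '[{"x":-0.003,"y":-0.006,"z":0.02,"wx":0,"wy":0,"wz":0,"jaw":0.2},{"x":-0.003,"y":-0.006,"z":0.035,"wx":0,"wy":0,"wz":0,"jaw":0.2},{"x":-0.003,"y":-0.006,"z":0.043,"wx":0,"wy":0,"wz":0,"jaw":0.2},{"x":-0.003,"y":-0.006,"z":0.043,"wx":0,"wy":0,"wz":0,"jaw":0.2},{"x":-0.003,"y":-0.006,"z":0.043,"wx":0,"wy":0,"wz":0,"jaw":0.2}]'
python3 -m creep '[{"x":0,"y":0,"z":0.005,"wx":0,"wy":0,"wz":0,"jaw":0.2},{"x":0,"y":0,"z":0.005,"wx":0,"wy":0,"wz":0,"jaw":0.2}]'
```

```text
t: 25.25
eef_pos: [0.4797, -0.0597, 0.0107]
ee_rot: [0.0, 0.708, 0.707, 0.001]
contact_force: [-1.7, -0.5, 10.4]
finger_gap: 0.66
grip_force: 55.5
t: 25.45
eef_pos: [0.4797, -0.0597, 0.0105]
ee_rot: [0.0, 0.708, 0.707, 0.001]
contact_force: [-3.2, 0.8, 20.0]
finger_gap: 0.653
grip_force: 57.3
```

```bash
python3 -m creep '[{"x":0,"y":0,"z":-0.005,"wx":0,"wy":0,"wz":0,"jaw":0.85},{"x":0,"y":0,"z":-0.005,"wx":0,"wy":0,"wz":0,"jaw":0.85},{"x":0,"y":0,"z":-0.005,"wx":0,"wy":0,"wz":0,"jaw":0.85},{"x":0,"y":0,"z":-0.005,"wx":0,"wy":0,"wz":0,"jaw":0.85},{"x":0,"y":0,"z":-0.2,"wx":0,"wy":0,"wz":0,"jaw":0.85},{"x":0,"y":0.1,"z":-0.35,"wx":0,"wy":0,"wz":0,"jaw":0.85},{"x":-0.05,"y":0.3,"z":-0.35,"wx":0,"wy":0,"wz":0,"jaw":0.85},{"x":-0.1,"y":0.5,"z":-0.35,"wx":0,"wy":0,"wz":0,"jaw":0.85},{"x":-0.15,"y":0.7,"z":-0.35,"wx":0,"wy":0,"wz":0,"jaw":0.85},{"x":-0.167,"y":0.833,"z":-0.35,"wx":0,"wy":0,"wz":0,"jaw":0.85},{"x":-0.167,"y":0.833,"z":-0.35,"wx":0,"wy":0,"wz":0,"jaw":0.85},{"x":-0.167,"y":0.833,"z":-0.35,"wx":0,"wy":0,"wz":0,"jaw":0.85}]'
cat >> h.py <<'E'
def stacktop(z,x=.481,y=-.06):
    for n in("top","side"):
        c=Cam(n); p=c.proj([x,y,z]); h=c.hsv(); m=(h[...,0]>45)&(h[...,0]<85)&(h[...,1]>110)&(h[...,2]>40)
        yy,xx=np.mgrid[:420,:560]; m&=np.hypot(xx-p[0],yy-p[1])<18
        for ce,st,mm in blobs(m,60):
            M=cv2.moments(cv2.convexHull(np.argwhere(mm)[:,::-1].astype(np.int32))); q=np.array([M["m10"],M["m01"]])/M["m00"]
            print(n,"stack board",q.round(1),st[2:],c.ray(q,z).round(4))
E
python3 - <<'E'
from h import *
stacktop(.048)
discs(Cam("side"))
plan(.6466,-.093,-.022,0)
E
```

```text
t: 26.65
eef_pos: [0.6452, -0.0932, 0.0777]
ee_rot: [-0.001, 0.707, 0.707, -0.001]
contact_force: [-0.8, -0.0, 0.2]
finger_gap: 0.925
grip_force: 0.0
top board [371.4 254.4] [ 0.6476 -0.1967  0.014 ]
xyz [0.     0.0152 0.4999] w [-0.0016 -0.0003 -0.0009] | tcp [ 0.6438 -0.093   0.078 ] yaw -0.1 t 26.8 j7 0.4 F [-0.4 -0.7 -1.1] gap 0.923 grip 0.0
```

```bash
sed -i 's/>110)&(h\[...,2\]>40)\n        yy/&/; s/    for n in("top","side"):/    for n in("side","top"):/' h.py; python3 - <<'E'
from h import *
S=Cam("side"); p=S.proj([.481,-.06,.048]); print(p); q=p.astype(int); h=S.hsv()
print(h[q[1]-6:q[1]+8:2,q[0]-18:q[0]+20:6].tolist())
S.save("j.png",(225,205,345,295),6)
E
```

```text
[280.64140112 244.07410475]
[[[9, 223, 145], [9, 225, 145], [20, 138, 37], [73, 232, 33], [60, 18, 56], [45, 13, 121], [54, 11, 119]], [[9, 222, 145], [9, 217, 127], [74, 248, 36], [72, 227, 36], [74, 193, 37], [48, 10, 122], [54, 11, 118]], [[9, 227, 144], [15, 199, 41], [74, 255, 35], [74, 255, 35], [74, 146, 49], [7, 75, 71], [50, 12, 123]], [[9, 227, 144], [74, 233, 23], [74, 241, 36], [73, 135, 17], [144, 12, 104], [15, 31, 33], [45, 8, 61]], [[9, 221, 158], [72, 195, 17], [73, 218, 34], [73, 209, 22], [79, 36, 78], [90, 18, 28], [8, 175, 80]], [[6, 99, 134], [110, 109, 7], [73, 241, 36], [71, 220, 36], [23, 183, 89], [30, 10, 26], [4, 44, 99]], [[144, 13, 102], [120, 102, 5], [73, 234, 36], [74, 235, 39], [52, 136, 43], [105, 13, 40], [150, 10, 101]]]
```

View pics/j.png

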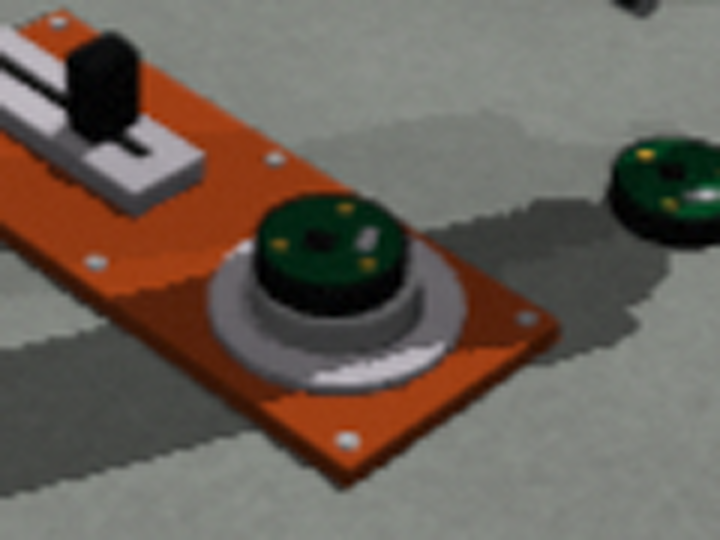

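Board 1 sits flat on the base, its hole at (320,240), about 1 mm off. It's only in shadow, which is why the mask missed it. Next is board 2.

```bash
sed -i '/p=c.proj/s/\[...,2\]>40/[...,2]>14/' h.py; python3 -m creep '[{"x":0,"y":0.013,"z":0.2,"wx":0,"wy":0,"wz":0,"jaw":0.85},{"x":0,"y":0.013,"z":0.4,"wx":0,"wy":0,"wz":0,"jaw":0.85},{"x":0,"y":0.013,"z":0.47,"wx":0,"wy":0,"wz":0,"jaw":0.85},{"x":0,"y":0.013,"z":0.495,"wx":0,"wy":0,"wz":0,"jaw":0.85},{"x":0,"y":0.013,"z":0.495,"wx":0,"wy":0,"wz":0,"jaw":0.85},{"x":0,"y":0.013,"z":0.495,"wx":0,"wy":0,"wz":0,"jaw":0.2},{"x":0,"y":0.013,"z":0.495,"wx":0,"wy":0,"wz":0,"jaw":0.2},{"x":0,"y":0.013,"z":0.495,"wx":0,"wy":0,"wz":0,"jaw":0.2},{"x":0,"y":0.013,"z":0.495,"wx":0,"wy":0,"wz":0,"jaw":0.2},{"x":0,"y":0.013,"z":0.495,"wx":0,"wy":0,"wz":0,"jaw":0.2},{"x":0,"y":0.013,"z":0.495,"wx":0,"wy":0,"wz":0,"jaw":0.2}]' 50
python3 - <<'E'
from h import *
stacktop(.048)
plan(.481,-.0597,.0,0)
E
```

```text
t: 27.95
eef_pos: [0.6488, -0.0933, -0.0199]
ee_rot: [0.0, 0.707, 0.707, 0.0]
contact_force: [-0.4, -0.4, 4.6]
finger_gap: 0.601
grip_force: 2.0
side stack board [279.6 245. ] [ 24  15 246] [ 0.4768 -0.0611  0.048 ]
xyz [ 0.1672 -0.839  -0.1001] w [ 0.0005 -0.0001 -0.0007] | tcp [ 0.6488 -0.0933 -0.0199] yaw -0.1 t 28.1 j7 0.45 F [-1.2  0.4  4.9] gap 0.6 grip 2.6
```

```bash
python3 -m creep '[{"x":0,"y":0,"z":-0.05,"wx":0,"wy":0,"wz":0,"jaw":0.85},{"x":0,"y":0,"z":-0.15,"wx":0,"wy":0,"wz":0,"jaw":0.85},{"x":0,"y":0,"z":-0.25,"wx":0,"wy":0,"wz":0,"jaw":0.85},{"x":0,"y":0,"z":-0.25,"wx":0,"wy":0,"wz":0,"jaw":0.85},{"x":0,"y":0,"z":-0.25,"wx":0,"wy":0,"wz":0,"jaw":0.85}]'
python3 - <<'E'
from h import *
S=Cam("side");S.save("k.png",(300,200,385,264),8); stacktop(.048)
for x in (.607,.690): print((S.proj([x,-.093,.04])-[300,200])*8,(S.proj([x,-.093,.03])-[300,200])*8)
plan(.648,-.0935,-.022,0)
E
```

```text
t: 28.55
eef_pos: [0.6485, -0.0933, 0.0299]
ee_rot: [0.0, 0.707, 0.707, 0.0]
contact_force: [-1.4, 0.2, -0.1]
finger_gap: 0.924
grip_force: 0.0
side stack board [279.7 245. ] [ 24  15 240] [ 0.4771 -0.0609  0.048 ]
[224.79125802 256.06136467] [221.66456455 282.31490462]
[401.40724027 153.40461406] [397.48891707 179.06171494]
xyz [-0.0024  0.0033  0.2527] w [-0.0012 -0.0002 -0.0006] | tcp [ 0.6474 -0.093   0.0285] yaw -0.1 t 28.7 j7 0.43 F [0.3 0.4 0.4] gap 0.926 grip 0.0
```

View pics/k.png

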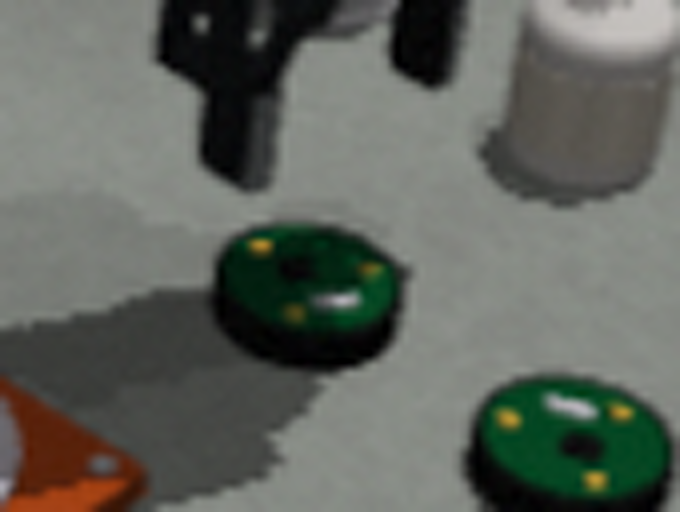

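The board is untouched and flat at (308,277), and the fingertips were simply too high. Grasping lower.

```bash
python3 -m creep '[{"x":-0.002,"y":0,"z":0.15,"wx":0,"wy":0,"wz":0,"jaw":0.85},{"x":-0.002,"y":0,"z":0.25,"wx":0,"wy":0,"wz":0,"jaw":0.85},{"x":-0.002,"y":0,"z":0.28,"wx":0,"wy":0,"wz":0,"jaw":0.85},{"x":-0.002,"y":0,"z":0.28,"wx":0,"wy":0,"wz":0,"jaw":0.85},{"x":-0.002,"y":0,"z":0.28,"wx":0,"wy":0,"wz":0,"jaw":0.1},{"x":-0.002,"y":0,"z":0.28,"wx":0,"wy":0,"wz":0,"jaw":0.1},{"x":-0.002,"y":0,"z":0.28,"wx":0,"wy":0,"wz":0,"jaw":0.1},{"x":-0.002,"y":0,"z":0.28,"wx":0,"wy":0,"wz":0,"jaw":0.1},{"x":-0.002,"y":0,"z":0.28,"wx":0,"wy":0,"wz":0,"jaw":0.1},{"x":-0.002,"y":0,"z":0.28,"wx":0,"wy":0,"wz":0,"jaw":0.1}]' 50
```

```text
t: 29.7
eef_pos: [0.6495, -0.0941, -0.025]
ee_rot: [0.001, 0.708, 0.707, 0.001]
contact_force: [-0.3, -0.2, 6.1]
finger_gap: 0.664
grip_force: 53.0
```

```bash
python3 -m creep '[{"x":0,"y":0,"z":-0.2,"wx":0,"wy":0,"wz":0,"jaw":0.1},{"x":0,"y":0,"z":-0.45,"wx":0,"wy":0,"wz":0,"jaw":0.1},{"x":0.2,"y":0,"z":-0.5,"wx":0,"wy":0,"wz":0,"jaw":0.1},{"x":0.4,"y":-0.05,"z":-0.5,"wx":0,"wy":0,"wz":0,"jaw":0.1},{"x":0.6,"y":-0.1,"z":-0.5,"wx":0,"wy":0,"wz":0,"jaw":0.1},{"x":0.8,"y":-0.15,"z":-0.5,"wx":0,"wy":0,"wz":0,"jaw":0.1},{"x":1,"y":-0.15,"z":-0.5,"wx":0,"wy":0,"wz":0,"jaw":0.1},{"x":1,"y":-0.15,"z":-0.5,"wx":0,"wy":0,"wz":0,"jaw":0.1}]'
python3 - <<'E'
from h import *
stacktop(.048)
T=Cam("top"); disc_white(T,.4815,-.059,.018,150,30); T.save("l.png",(250,200,370,290),6); discs(T)
plan(.482,-.0597,.05,0)
E
```

```text
t: 30.5
eef_pos: [0.6175, 0.1165, 0.073]
ee_rot: [-0.002, 0.703, 0.711, 0.002]
contact_force: [0.4, 1.4, -1.0]
finger_gap: 0.667
grip_force: 53.5
side stack board [279.5 245. ] [ 24  15 257] [ 0.4768 -0.0608  0.048 ]
top stack board [307.6 249. ] [ 20  21 236] [ 0.4776 -0.0579  0.048 ]
white [306.2 222.2] [ 36   7 168] [ 0.5495 -0.0556  0.018 ]
white [307.2 248.2] [ 38  38 691] [ 0.4812 -0.0593  0.018 ]
white [307.6 274.5] [ 35   7 154] [ 0.4132 -0.0611  0.018 ]
top board [358.5 187.3] [ 0.6469 -0.1941  0.014 ]
xyz [-0.829  -0.6822  0.1183] w [ 0.0002  0.0004 -0.0003] | tcp [0.6185 0.1061 0.0736] yaw -0.0 t 30.6 j7 0.13 F [-0.1  0.3  0.3] gap 0.663 grip 53.5
```

View pics/l.png

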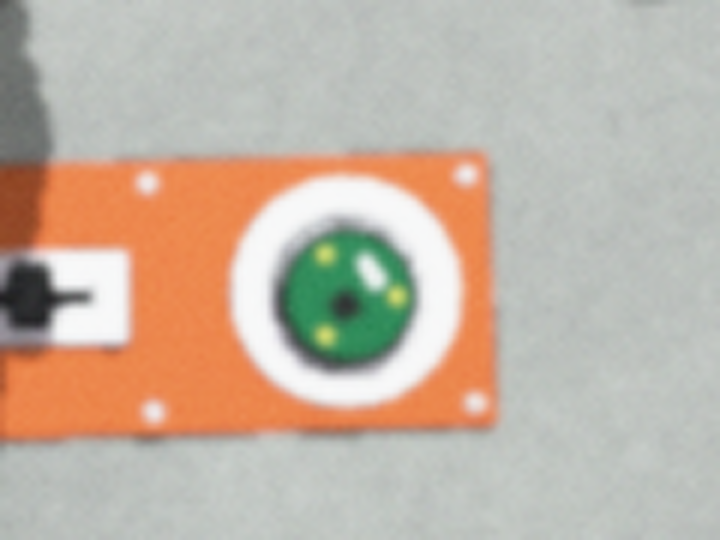

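The top view shows the base and board on the seat. The board is about 4 mm short in x, lower in the picture, and y is fine. I'll place board 2 accurately, then squeeze both boards together at the right x.

```bash
python3 -m creep '[{"x":-0.19,"y":-0.15,"z":0,"wx":0,"wy":0,"wz":0,"jaw":0.1},{"x":-0.38,"y":-0.3,"z":0,"wx":0,"wy":0,"wz":0,"jaw":0.1},{"x":-0.57,"y":-0.45,"z":0,"wx":0,"wy":0,"wz":0,"jaw":0.1},{"x":-0.75,"y":-0.6,"z":0,"wx":0,"wy":0,"wz":0,"jaw":0.1},{"x":-0.829,"y":-0.68,"z":0,"wx":0,"wy":0,"wz":0,"jaw":0.1},{"x":-0.829,"y":-0.68,"z":0,"wx":0,"wy":0,"wz":0,"jaw":0.1},{"x":-0.829,"y":-0.68,"z":0.15,"wx":0,"wy":0,"wz":0,"jaw":0.1},{"x":-0.829,"y":-0.68,"z":0.21,"wx":0,"wy":0,"wz":0,"jaw":0.1},{"x":-0.829,"y":-0.68,"z":0.21,"wx":0,"wy":0,"wz":0,"jaw":0.1},{"x":-0.829,"y":-0.68,"z":0.21,"wx":0,"wy":0,"wz":0,"jaw":0.1},{"x":-0.829,"y":-0.68,"z":0.21,"wx":0,"wy":0,"wz":0,"jaw":0.1}]'
python3 - <<'E'
from h import *
plan(.4825,-.0597,-.025+.048,0);Cam("side");plan(.4825,-.0597,-.025+.048,0)
E
```

```text
t: 31.75
eef_pos: [0.4832, -0.0594, 0.0321]
ee_rot: [0.001, 0.707, 0.707, 0.0]
contact_force: [-0.5, 0.4, -0.2]
finger_gap: 0.662
grip_force: 53.5
xyz [-0.0017 -0.0034  0.0453] w [ 0.0008  0.0002 -0.0006] | tcp [ 0.4832 -0.0594  0.0321] yaw -0.0 t 31.8 j7 0.46 F [-0.5  0.4 -0.2] gap 0.662 grip 53.5
xyz [-0.002  -0.0033  0.0456] w [ 0.0009  0.0001 -0.0005] | tcp [ 0.4831 -0.0593  0.0321] yaw -0.0 t 31.8 j7 0.46 F [ 0.4 -0.1 -0.7] gap 0.665 grip 53.5
```

```bash
python3 -m creep '[{"x":-0.002,"y":-0.003,"z":0.02,"wx":0,"wy":0,"wz":0,"jaw":0.1},{"x":-0.002,"y":-0.003,"z":0.035,"wx":0,"wy":0,"wz":0,"jaw":0.1},{"x":-0.002,"y":-0.003,"z":0.043,"wx":0,"wy":0,"wz":0,"jaw":0.1},{"x":-0.002,"y":-0.003,"z":0.043,"wx":0,"wy":0,"wz":0,"jaw":0.1},{"x":-0.002,"y":-0.003,"z":0.043,"wx":0,"wy":0,"wz":0,"jaw":0.1}]'
python3 -m creep '[{"x":0,"y":0,"z":0,"wx":0,"wy":0,"wz":0,"jaw":0.85},{"x":0,"y":0,"z":0,"wx":0,"wy":0,"wz":0,"jaw":0.85},{"x":0,"y":0,"z":0,"wx":0,"wy":0,"wz":0,"jaw":0.85},{"x":0,"y":0,"z":0,"wx":0,"wy":0,"wz":0,"jaw":0.85},{"x":0,"y":0,"z":0.03,"wx":0,"wy":0,"wz":0,"jaw":0.85},{"x":0,"y":0,"z":0.06,"wx":0,"wy":0,"wz":0,"jaw":0.85},{"x":0,"y":0,"z":0.06,"wx":0,"wy":0,"wz":0,"jaw":0.85},{"x":0,"y":0,"z":0.06,"wx":0,"wy":0,"wz":0,"jaw":0.85}]'
python3 - <<'E'
from h import *
plan(.482,-.0597,.01,0)
E
```

```text
t: 32.3
eef_pos: [0.4817, -0.0596, 0.023]
ee_rot: [-0.0, 0.707, 0.707, 0.0]
contact_force: [-1.0, -0.0, 2.0]
finger_gap: 0.668
grip_force: 53.8
t: 33.1
eef_pos: [0.4815, -0.0598, 0.0105]
ee_rot: [-0.0, 0.708, 0.707, -0.0]
contact_force: [0.2, 0.5, -0.4]
finger_gap: 0.927
grip_force: 0.0
xyz [0.0004 0.0027 0.0025] w [-0.0006 -0.0001 -0.0008] | tcp [ 0.4815 -0.0598  0.0105] yaw -0.1 t 33.1 j7 0.48 F [ 0.2  0.5 -0.4] gap 0.927 grip 0.0
```

Squeeze both boards at x = 0.4825, then release and go up and aside to look.

```bash
python3 -m creep '[{"x":0,"y":0.005,"z":0,"wx":0,"wy":0,"wz":0,"jaw":0.1},{"x":0,"y":0.005,"z":0,"wx":0,"wy":0,"wz":0,"jaw":0.1},{"x":0,"y":0.005,"z":0,"wx":0,"wy":0,"wz":0,"jaw":0.1},{"x":0,"y":0.005,"z":0,"wx":0,"wy":0,"wz":0,"jaw":0.1},{"x":0,"y":0.005,"z":0,"wx":0,"wy":0,"wz":0,"jaw":0.1},{"x":0,"y":0.005,"z":0,"wx":0,"wy":0,"wz":0,"jaw":0.1}]' 30
python3 -m creep '[{"x":0,"y":0,"z":0,"wx":0,"wy":0,"wz":0,"jaw":0.85},{"x":0,"y":0,"z":0,"wx":0,"wy":0,"wz":0,"jaw":0.85},{"x":0,"y":0,"z":0,"wx":0,"wy":0,"wz":0,"jaw":0.85},{"x":0,"y":0,"z":0,"wx":0,"wy":0,"wz":0,"jaw":0.85},{"x":0,"y":0,"z":-0.2,"wx":0,"wy":0,"wz":0,"jaw":0.85},{"x":-0.1,"y":0.1,"z":-0.35,"wx":0,"wy":0,"wz":0,"jaw":0.85},{"x":-0.25,"y":0.3,"z":-0.35,"wx":0,"wy":0,"wz":0,"jaw":0.85},{"x":-0.4,"y":0.5,"z":-0.35,"wx":0,"wy":0,"wz":0,"jaw":0.85},{"x":-0.55,"y":0.7,"z":-0.35,"wx":0,"wy":0,"wz":0,"jaw":0.85},{"x":-0.678,"y":0.83,"z":-0.35,"wx":0,"wy":0,"wz":0,"jaw":0.85},{"x":-0.678,"y":0.83,"z":-0.35,"wx":0,"wy":0,"wz":0,"jaw":0.85},{"x":-0.678,"y":0.83,"z":-0.35,"wx":0,"wy":0,"wz":0,"jaw":0.85}]'
python3 - <<'E'
from h import *
stacktop(.062); discs(Cam("top"))
plan(.6475,-.1953,-.0275,0)
E
```

```text
t: 33.7
eef_pos: [0.4805, -0.0597, 0.0118]
ee_rot: [-0.002, 0.708, 0.707, -0.001]
contact_force: [-2.3, -0.3, 12.6]
finger_gap: 0.691
grip_force: 34.0
t: 34.9
eef_pos: [0.6483, -0.1961, 0.0802]
ee_rot: [-0.0, 0.708, 0.706, -0.0]
contact_force: [-0.9, 0.4, -0.3]
finger_gap: 0.926
grip_force: 0.0
side stack board [280.4 239.9] [ 24  15 252] [ 0.4785 -0.0612  0.062 ]
xyz [-0.0088  0.0029  0.5392] w [-0.0014 -0.001   0.    ] | tcp [ 0.6472 -0.1937  0.0803] yaw 0.0 t 35.0 j7 0.54 F [-0.1  1.   0.6] gap 0.932 grip 0.0
```

```bash
python3 -m creep '[{"x":-0.003,"y":0,"z":0.2,"wx":0,"wy":0,"wz":0,"jaw":0.85},{"x":-0.003,"y":0,"z":0.4,"wx":0,"wy":0,"wz":0,"jaw":0.85},{"x":-0.003,"y":0,"z":0.5,"wx":0,"wy":0,"wz":0,"jaw":0.85},{"x":-0.003,"y":0,"z":0.535,"wx":0,"wy":0,"wz":0,"jaw":0.85},{"x":-0.003,"y":0,"z":0.535,"wx":0,"wy":0,"wz":0,"jaw":0.85},{"x":-0.003,"y":0,"z":0.535,"wx":0,"wy":0,"wz":0,"jaw":0.1},{"x":-0.003,"y":0,"z":0.535,"wx":0,"wy":0,"wz":0,"jaw":0.1},{"x":-0.003,"y":0,"z":0.535,"wx":0,"wy":0,"wz":0,"jaw":0.1},{"x":-0.003,"y":0,"z":0.535,"wx":0,"wy":0,"wz":0,"jaw":0.1},{"x":-0.003,"y":0,"z":0.535,"wx":0,"wy":0,"wz":0,"jaw":0.1},{"x":-0.003,"y":0,"z":0.535,"wx":0,"wy":0,"wz":0,"jaw":0.1}]' 50
python3 -m creep '[{"x":0,"y":0,"z":-0.2,"wx":0,"wy":0,"wz":0,"jaw":0.1},{"x":0,"y":0,"z":-0.45,"wx":0,"wy":0,"wz":0,"jaw":0.1},{"x":0.2,"y":0,"z":-0.6,"wx":0,"wy":0,"wz":0,"jaw":0.1},{"x":0.4,"y":0,"z":-0.6,"wx":0,"wy":0,"wz":0,"jaw":0.1},{"x":0.6,"y":0,"z":-0.6,"wx":0,"wy":0,"wz":0,"jaw":0.1},{"x":0.8,"y":0,"z":-0.6,"wx":0,"wy":0,"wz":0,"jaw":0.1},{"x":1,"y":0,"z":-0.6,"wx":0,"wy":0,"wz":0,"jaw":0.1},{"x":1,"y":0,"z":-0.6,"wx":0,"wy":0,"wz":0,"jaw":0.1}]'
python3 -m creep '[{"x":0.25,"y":-0.1,"z":0,"wx":0,"wy":0,"wz":0,"jaw":0.1},{"x":0.5,"y":-0.15,"z":0,"wx":0,"wy":0,"wz":0,"jaw":0.1},{"x":0.5,"y":-0.15,"z":0,"wx":0,"wy":0,"wz":0,"jaw":0.1},{"x":0.5,"y":-0.15,"z":0,"wx":0,"wy":0,"wz":0,"jaw":0.1}]'
python3 - <<'E'
from h import *
stacktop(.062); T=Cam("top");disc_white(T,.4815,-.059,.018,150,30)
h=T.hsv();m=(h[...,2]<70);m[:170]=0;m[195:]=0;m[:,:195]=0;m[:,235:]=0
print("cap",[(c.round(1),s[2:],T.ray(c,.014).round(4)) for c,s,_ in blobs(m,40)])
plan(.483,-.0597,.08,0)
E
```

```text
t: 36.15
eef_pos: [0.6499, -0.1964, -0.0236]
ee_rot: [0.001, 0.707, 0.707, 0.001]
contact_force: [-0.7, 0.9, 5.8]
finger_gap: 0.66
grip_force: 52.1
t: 36.95
eef_pos: [0.6492, 0.0145, 0.0943]
ee_rot: [-0.002, 0.703, 0.711, 0.002]
contact_force: [-0.6, -0.1, -1.3]
finger_gap: 0.658
grip_force: 53.2
t: 37.35
eef_pos: [0.6188, 0.107, 0.0945]
ee_rot: [-0.0, 0.706, 0.709, 0.001]
contact_force: [1.4, -0.3, -1.6]
finger_gap: 0.658
grip_force: 53.3
side stack board [280.2 240. ] [ 25  15 256] [ 0.4781 -0.0611  0.062 ]
top stack board [308.  248.2] [ 21  21 257] [ 0.4789 -0.0577  0.062 ]
white [306.2 222.2] [ 36   7 167] [ 0.5496 -0.0556  0.018 ]
white [307.2 248.2] [ 38  38 641] [ 0.4813 -0.0593  0.018 ]
white [307.6 274.5] [ 35   7 154] [ 0.4132 -0.0611  0.018 ]
cap [(array([196.9, 174.8]), array([ 6,  9, 42], dtype=int32), array([0.6696, 0.237 , 0.014 ])), (array([203.1, 180.2]), array([16, 15, 74], dtype=int32), array([0.6555, 0.2201, 0.014 ]))]
xyz [-0.8079 -0.6808  0.0732] w [ 0.001   0.0009 -0.0024] | tcp [0.6198 0.1014 0.0946] yaw -0.2 t 37.5 j7 0.12 F [ 0.4  0.1 -1.8] gap 0.662 grip 53.3
```

```bash
python3 -m creep '[{"x":-0.19,"y":-0.15,"z":0,"wx":0,"wy":0,"wz":0,"jaw":0.1},{"x":-0.38,"y":-0.3,"z":0,"wx":0,"wy":0,"wz":0,"jaw":0.1},{"x":-0.57,"y":-0.45,"z":0,"wx":0,"wy":0,"wz":0,"jaw":0.1},{"x":-0.75,"y":-0.6,"z":0,"wx":0,"wy":0,"wz":0,"jaw":0.1},{"x":-0.806,"y":-0.678,"z":0,"wx":0,"wy":0,"wz":0,"jaw":0.1},{"x":-0.806,"y":-0.678,"z":0,"wx":0,"wy":0,"wz":0,"jaw":0.1},{"x":-0.806,"y":-0.678,"z":0.15,"wx":0,"wy":0,"wz":0,"jaw":0.1},{"x":-0.806,"y":-0.678,"z":0.23,"wx":0,"wy":0,"wz":0,"jaw":0.1},{"x":-0.806,"y":-0.678,"z":0.23,"wx":0,"wy":0,"wz":0,"jaw":0.1},{"x":-0.806,"y":-0.678,"z":0.23,"wx":0,"wy":0,"wz":0,"jaw":0.1},{"x":-0.806,"y":-0.678,"z":0.23,"wx":0,"wy":0,"wz":0,"jaw":0.1}]'
python3 - <<'E'
from h import *
plan(.484,-.0602,-.0236+.062,0);Cam("side");plan(.484,-.0602,-.0236+.062,0)
E
```

```text
t: 38.6
eef_pos: [0.4845, -0.0575, 0.0487]
ee_rot: [0.001, 0.708, 0.707, 0.001]
contact_force: [0.0, 0.2, -1.0]
finger_gap: 0.653
grip_force: 53.5
xyz [-0.0136 -0.0026  0.0513] w [ 0.0013  0.0002 -0.0009] | tcp [ 0.4845 -0.0575  0.0487] yaw -0.1 t 38.6 j7 0.45 F [ 0.   0.2 -1. ] gap 0.653 grip 53.5
xyz [-0.0143 -0.0019  0.0516] w [ 0.0013  0.0002 -0.0008] | tcp [ 0.4844 -0.0573  0.0487] yaw -0.1 t 38.6 j7 0.45 F [ 0.4  1.4 -1.6] gap 0.659 grip 53.5
```

```bash
python3 -m creep '[{"x":-0.014,"y":-0.002,"z":0.02,"wx":0,"wy":0,"wz":0,"jaw":0.1},{"x":-0.014,"y":-0.002,"z":0.04,"wx":0,"wy":0,"wz":0,"jaw":0.1},{"x":-0.014,"y":-0.002,"z":0.05,"wx":0,"wy":0,"wz":0,"jaw":0.1},{"x":-0.014,"y":-0.002,"z":0.05,"wx":0,"wy":0,"wz":0,"jaw":0.1},{"x":-0.014,"y":-0.002,"z":0.05,"wx":0,"wy":0,"wz":0,"jaw":0.1}]'
python3 -m creep '[{"x":0,"y":0,"z":0,"wx":0,"wy":0,"wz":0,"jaw":0.75},{"x":0,"y":0,"z":0,"wx":0,"wy":0,"wz":0,"jaw":0.75},{"x":0,"y":0,"z":0,"wx":0,"wy":0,"wz":0,"jaw":0.75},{"x":0,"y":0.005,"z":0.03,"wx":0,"wy":0,"wz":0,"jaw":0.75},{"x":0,"y":0.005,"z":0.05,"wx":0,"wy":0,"wz":0,"jaw":0.75},{"x":0,"y":0.005,"z":0.05,"wx":0,"wy":0,"wz":0,"jaw":0.75},{"x":0,"y":0.005,"z":0.05,"wx":0,"wy":0,"wz":0,"jaw":0.1},{"x":0,"y":0.005,"z":0.05,"wx":0,"wy":0,"wz":0,"jaw":0.1},{"x":0,"y":0.005,"z":0.05,"wx":0,"wy":0,"wz":0,"jaw":0.1},{"x":0,"y":0.005,"z":0.05,"wx":0,"wy":0,"wz":0,"jaw":0.1},{"x":0,"y":0.005,"z":0.05,"wx":0,"wy":0,"wz":0,"jaw":0.1}]' 25
python3 -m creep '[{"x":0,"y":0,"z":0,"wx":0,"wy":0,"wz":0,"jaw":0.85},{"x":0,"y":0,"z":0,"wx":0,"wy":0,"wz":0,"jaw":0.85},{"x":0,"y":0,"z":0,"wx":0,"wy":0,"wz":0,"jaw":0.85},{"x":0,"y":0,"z":0,"wx":0,"wy":0,"wz":0,"jaw":0.85},{"x":0,"y":0,"z":-0.2,"wx":0,"wy":0,"wz":0,"jaw":0.85},{"x":0.05,"y":0.05,"z":-0.4,"wx":0,"wy":0,"wz":0,"jaw":0.85},{"x":0.25,"y":0.2,"z":-0.5,"wx":0,"wy":0,"wz":0,"jaw":0.7},{"x":0.45,"y":0.35,"z":-0.5,"wx":0,"wy":0,"wz":0,"jaw":0.7},{"x":0.65,"y":0.5,"z":-0.5,"wx":0,"wy":0,"wz":0,"jaw":0.7},{"x":0.8,"y":0.65,"z":-0.5,"wx":0,"wy":0,"wz":0,"jaw":0.7},{"x":0.8,"y":0.65,"z":-0.5,"wx":0,"wy":0,"wz":0,"jaw":0.7}]'
python3 - <<'E'
from h import *
stacktop(.076); T=Cam("top"); T.save("m.png",(190,160,370,290),4.4)
S=Cam("side"); print(S.proj([.65,.192,.014]),T.proj([.65,.192,.014]))
plan(.65,.192,.05,0)
E
```

```text
t: 39.15
eef_pos: [0.4828, -0.0601, 0.0384]
ee_rot: [-0.0, 0.708, 0.707, 0.0]
contact_force: [-1.6, 0.5, 5.6]
finger_gap: 0.659
grip_force: 54.4
t: 40.25
eef_pos: [0.4837, -0.06, 0.0279]
ee_rot: [0.0, 0.707, 0.707, -0.0]
contact_force: [0.5, -0.5, -0.5]
finger_gap: 0.689
grip_force: 27.1
t: 41.35
eef_pos: [0.619, 0.1085, 0.128]
ee_rot: [0.001, 0.704, 0.71, 0.003]
contact_force: [-0.4, -0.1, -0.2]
finger_gap: 0.845
grip_force: 0.0
side stack board [281.6 234.8] [ 24  15 249] [ 0.4809 -0.0619  0.076 ]
top stack board [308.3 247.1] [ 22  21 271] [ 0.4809 -0.0573  0.076 ]
[264.30122617 188.17697792] [213.57309941 182.51839528]
xyz [0.4694 0.1859 0.3869] w [-0.0011  0.0007 -0.0017] | tcp [0.6127 0.0983 0.1275] yaw -0.2 t 41.5 j7 0.11 F [ 0.2 -0.  -0.4] gap 0.848 grip 0.0
```

View pics/m.png

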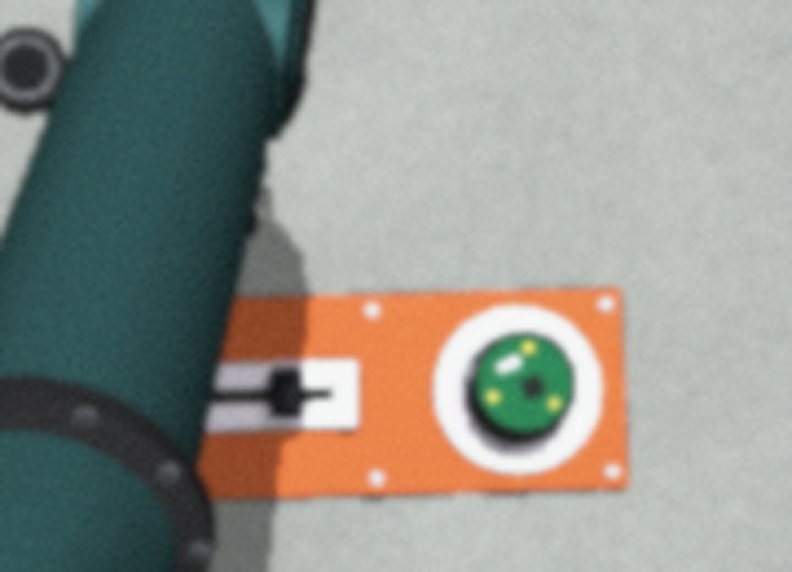

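The stack has three boards, the top one at (530,385) in the crop and centred within about 1 mm. The cap has been knocked to about (27,69), pixel (196,176), so I re-measure it.

```bash
cat >> h.py <<'E'
def cap(x,y,z=.007,vm=75,rad=16):
    for n in("top","side"):
        c=Cam(n); p=c.proj([x,y,z]); h=c.hsv(); m=(h[...,2]<vm).astype(np.uint8); yy,xx=np.mgrid[:420,:560]; m[np.hypot(xx-p[0],yy-p[1])>rad]=0
        for ce,st,mm in blobs(m,60):
            b=st; M=cv2.moments(cv2.convexHull(np.argwhere(mm)[:,::-1].astype(np.int32))); q=np.array([M["m10"],M["m01"]])/M["m00"]
            print(n,"cap",q.round(1),"bbox",b,"guess px",p.round(1),c.ray(q,z).round(4))
E
python3 - <<'E'
from h import *
T=Cam("top"); print(T.ray((196.1,175.7),.014)); x,y,_=T.ray((196.1,175.7),.014); cap(x,y)
plan(x,y,.05,0)
E
```

```text
[0.6672287  0.23907489 0.014     ]
top cap [202.2 180. ] bbox [189 168  24  24 141] guess px [196.5 176.2] [0.6574 0.2233 0.007 ]
top cap [195.5 174.8] bbox [191 170  10  10  79] guess px [196.5 176.2] [0.671  0.2419 0.007 ]
side cap [258.5 182. ] bbox [250 176  18  13 187] guess px [258.4 182. ] [0.6675 0.2389 0.007 ]
xyz [0.7065 0.2691 0.389 ] w [-0.0006  0.0004 -0.0024] | tcp [0.613  0.098  0.1279] yaw -0.2 t 41.7 j7 0.11 F [ 0.9  0.3 -0.1] gap 0.849 grip 0.0
```

```bash
python3 -m creep '[{"x":0.2,"y":0.08,"z":0,"wx":0,"wy":0,"wz":0,"jaw":0.7},{"x":0.4,"y":0.15,"z":0,"wx":0,"wy":0,"wz":0,"jaw":0.7},{"x":0.6,"y":0.25,"z":0.1,"wx":0,"wy":0,"wz":0,"jaw":0.7},{"x":0.7,"y":0.285,"z":0.3,"wx":0,"wy":0,"wz":0,"jaw":0.7},{"x":0.7,"y":0.285,"z":0.4,"wx":0,"wy":0,"wz":0,"jaw":0.7},{"x":0.7,"y":0.285,"z":0.4,"wx":0,"wy":0,"wz":0,"jaw":0.7},{"x":0.7,"y":0.285,"z":0.4,"wx":0,"wy":0,"wz":0,"jaw":0.7},{"x":0.7,"y":0.285,"z":0.4,"wx":0,"wy":0,"wz":0,"jaw":0.7}]'
python3 - <<'E'
from h import *
cap(.668,.2395); plan(.670,.2395,-.026,0)
E
```

```text
t: 42.5
eef_pos: [0.6726, 0.238, 0.0499]
ee_rot: [0.001, 0.708, 0.706, 0.001]
contact_force: [0.1, -0.9, 0.7]
finger_gap: 0.852
grip_force: 0.0
top cap [192.2 175.3] bbox [181 160  24  32 490] guess px [196.3 175.9] [0.6694 0.2507 0.007 ]
side cap [255.1 184.4] bbox [243 176  27  20 307] guess px [258.5 181.9] [0.6506 0.2346 0.007 ]
xyz [ 0.003  -0.0137  0.38  ] w [ 0.0019 -0.0004 -0.0018] | tcp [0.6725 0.2388 0.05  ] yaw -0.2 t 42.6 j7 -0.04 F [-0.5  0.9  0.5] gap 0.854 grip 0.0
```

```bash
python3 -m creep '[{"x":0.003,"y":-0.01,"z":0.15,"wx":0,"wy":0,"wz":0,"jaw":0.7},{"x":0.003,"y":-0.01,"z":0.3,"wx":0,"wy":0,"wz":0,"jaw":0.7},{"x":0.003,"y":-0.01,"z":0.36,"wx":0,"wy":0,"wz":0,"jaw":0.7},{"x":0.003,"y":-0.01,"z":0.38,"wx":0,"wy":0,"wz":0,"jaw":0.7},{"x":0.003,"y":-0.01,"z":0.38,"wx":0,"wy":0,"wz":0,"jaw":0.7},{"x":0.003,"y":-0.01,"z":0.38,"wx":0,"wy":0,"wz":0,"jaw":-0.1},{"x":0.003,"y":-0.01,"z":0.38,"wx":0,"wy":0,"wz":0,"jaw":-0.1},{"x":0.003,"y":-0.01,"z":0.38,"wx":0,"wy":0,"wz":0,"jaw":-0.1},{"x":0.003,"y":-0.01,"z":0.38,"wx":0,"wy":0,"wz":0,"jaw":-0.1},{"x":0.003,"y":-0.01,"z":0.38,"wx":0,"wy":0,"wz":0,"jaw":-0.1},{"x":0.003,"y":-0.01,"z":0.38,"wx":0,"wy":0,"wz":0,"jaw":-0.1}]' 50
python3 - <<'E'
from h import *
plan(.4835,-.0597,.09,0)
E
```

```text
t: 43.7
eef_pos: [0.6709, 0.2407, -0.0259]
ee_rot: [0.001, 0.708, 0.707, 0.002]
contact_force: [-0.4, -0.4, 6.8]
finger_gap: 0.575
grip_force: 51.1
xyz [-1.5025 -0.933  -0.5839] w [ 0.0021 -0.0007 -0.0008] | tcp [ 0.6709  0.2407 -0.0259] yaw -0.1 t 43.7 j7 -0.01 F [-0.4 -0.4  6.8] gap 0.575 grip 51.1
```

```bash
python3 -m creep '[{"x":0,"y":0,"z":-0.2,"wx":0,"wy":0,"wz":0,"jaw":-0.1},{"x":0,"y":0,"z":-0.45,"wx":0,"wy":0,"wz":0,"jaw":-0.1},{"x":-0.15,"y":-0.1,"z":-0.6,"wx":0,"wy":0,"wz":0,"jaw":-0.1},{"x":-0.35,"y":-0.22,"z":-0.6,"wx":0,"wy":0,"wz":0,"jaw":-0.1},{"x":-0.55,"y":-0.34,"z":-0.6,"wx":0,"wy":0,"wz":0,"jaw":-0.1},{"x":-0.75,"y":-0.47,"z":-0.6,"wx":0,"wy":0,"wz":0,"jaw":-0.1},{"x":-0.75,"y":-0.47,"z":-0.6,"wx":0,"wy":0,"wz":0,"jaw":-0.1},{"x":-0.75,"y":-0.47,"z":-0.6,"wx":0,"wy":0,"wz":0,"jaw":-0.1}]'
python3 - <<'E'
from h import *
stacktop(.076); T=Cam("top")
plan(.4835,-.0597,.09,0)
E
```

```text
t: 44.5
eef_pos: [0.5746, 0.089, 0.0927]
ee_rot: [0.0, 0.709, 0.706, 0.0]
contact_force: [0.1, 0.6, -0.2]
finger_gap: 0.572
grip_force: 52.0
side stack board [281.5 234.8] [ 24  15 256] [ 0.4806 -0.0619  0.076 ]
top stack board [308.3 247.3] [ 22  22 276] [ 0.4806 -0.0574  0.076 ]
xyz [-0.7596 -0.4646  0.0096] w [ 0.0011 -0.0007  0.0007] | tcp [0.5763 0.0923 0.0922] yaw 0.1 t 44.6 j7 0.14 F [-0.2  1.2 -0.6] gap 0.58 grip 52.0
```

```bash
python3 -m creep '[{"x":-0.2,"y":-0.12,"z":0,"wx":0,"wy":0,"wz":0,"jaw":-0.1},{"x":-0.4,"y":-0.24,"z":0,"wx":0,"wy":0,"wz":0,"jaw":-0.1},{"x":-0.6,"y":-0.36,"z":0,"wx":0,"wy":0,"wz":0,"jaw":-0.1},{"x":-0.755,"y":-0.464,"z":0,"wx":0,"wy":0,"wz":0,"jaw":-0.1},{"x":-0.755,"y":-0.464,"z":0,"wx":0,"wy":0,"wz":0,"jaw":-0.1},{"x":-0.755,"y":-0.464,"z":0.16,"wx":0,"wy":0,"wz":0,"jaw":-0.1},{"x":-0.755,"y":-0.464,"z":0.16,"wx":0,"wy":0,"wz":0,"jaw":-0.1},{"x":-0.755,"y":-0.464,"z":0.16,"wx":0,"wy":0,"wz":0,"jaw":-0.1},{"x":-0.755,"y":-0.464,"z":0.16,"wx":0,"wy":0,"wz":0,"jaw":-0.1}]'
python3 - <<'E'
from h import *
plan(.4835,-.0597,-.0259+.076,0);Cam("side");plan(.4835,-.0597,-.0259+.076,0)
E
```

```text
t: 45.55
eef_pos: [0.4832, -0.0596, 0.0605]
ee_rot: [0.0, 0.707, 0.707, 0.0]
contact_force: [0.0, -0.5, -0.8]
finger_gap: 0.574
grip_force: 52.2
xyz [-0.0007  0.0013  0.052 ] w [ 0.0008 -0.      0.0004] | tcp [ 0.4832 -0.0596  0.0605] yaw 0.0 t 45.5 j7 0.45 F [ 0.  -0.5 -0.8] gap 0.574 grip 52.2
xyz [0.0001 0.0015 0.0526] w [0.001  0.     0.0002] | tcp [ 0.4832 -0.0597  0.0606] yaw 0.0 t 45.6 j7 0.45 F [-0.5 -1.4 -0.5] gap 0.575 grip 52.2
```

```bash
python3 -m creep '[{"x":0,"y":0,"z":0.02,"wx":0,"wy":0,"wz":0,"jaw":-0.1},{"x":0,"y":0,"z":0.04,"wx":0,"wy":0,"wz":0,"jaw":-0.1},{"x":0,"y":0,"z":0.051,"wx":0,"wy":0,"wz":0,"jaw":-0.1},{"x":0,"y":0,"z":0.051,"wx":0,"wy":0,"wz":0,"jaw":-0.1},{"x":0,"y":0,"z":0.051,"wx":0,"wy":0,"wz":0,"jaw":-0.1}]'
python3 -m creep '[{"x":0,"y":0,"z":0,"wx":0,"wy":0,"wz":0,"jaw":0.6},{"x":0,"y":0,"z":0,"wx":0,"wy":0,"wz":0,"jaw":0.6},{"x":0,"y":0,"z":0,"wx":0,"wy":0,"wz":0,"jaw":0.6},{"x":0,"y":0,"z":0,"wx":0,"wy":0,"wz":0,"jaw":0.6},{"x":0,"y":0,"z":-0.2,"wx":0,"wy":0,"wz":0,"jaw":0.6},{"x":0.05,"y":0.05,"z":-0.4,"wx":0,"wy":0,"wz":0,"jaw":0.6},{"x":0.25,"y":0.2,"z":-0.4,"wx":0,"wy":0,"wz":0,"jaw":0.3},{"x":0.45,"y":0.4,"z":-0.4,"wx":0,"wy":0,"wz":0,"jaw":0.3},{"x":0.65,"y":0.6,"z":-0.4,"wx":0,"wy":0,"wz":0,"jaw":0.3},{"x":0.85,"y":0.8,"z":-0.4,"wx":0,"wy":0,"wz":0,"jaw":0.3},{"x":1,"y":1,"z":-0.4,"wx":0,"wy":0,"wz":0,"jaw":0.3},{"x":1,"y":1,"z":-0.4,"wx":0,"wy":0,"wz":0,"jaw":0.3}]'
python3 - <<'E'
from h import *
for vm in (60,80): cap(.481,-.0597,.09,vm,13)
for n in("top","side"):
    c=Cam(n); p=c.proj([.478,.08,.05]); h=c.hsv(); m=(h[...,2]<70)&(h[...,1]<150); yy,xx=np.mgrid[:420,:560]; m&=np.hypot(xx-p[0],yy-p[1])<25
    for ce,st,mm in blobs(m,20): print(n,"lock",ce.round(1),st,c.ray(ce,.066).round(4),c.ray(ce,.05).round(4))
modules(Cam("top"))
E
```

```text
t: 46.1
eef_pos: [0.4821, -0.0602, 0.05]
ee_rot: [-0.0, 0.708, 0.707, 0.0]
contact_force: [-1.1, 1.7, 4.5]
finger_gap: 0.573
grip_force: 52.8
t: 47.3
eef_pos: [0.6857, 0.1457, 0.1293]
ee_rot: [0.0, 0.705, 0.709, 0.002]
contact_force: [-0.8, 0.9, 0.3]
finger_gap: 0.651
grip_force: 0.0
top cap [305.2 253.3] bbox [297 246  19  14  79] guess px [309.7 246.8] [ 0.4647 -0.0488  0.09  ]
side cap [281.2 232.6] bbox [269 224  25  19 335] guess px [281.1 229.3] [ 0.4727 -0.0688  0.09  ]
top cap [306.9 250.3] bbox [297 240  22  20 118] guess px [309.7 246.8] [ 0.4721 -0.0529  0.09  ]
top cap [309.5 246.8] bbox [305 242  10  11  86] guess px [309.7 246.8] [ 0.481  -0.0592  0.09  ]
side cap [281.2 232.3] bbox [269 223  25  20 372] guess px [281.1 229.3] [ 0.4735 -0.0678  0.09  ]
top lock [254.6 249.1] [251 245   9   9  54] [0.4734 0.0766 0.066 ] [0.4742 0.0771 0.05  ]
side lock [248.1 212.2] [222 199  45  32 584] [0.4887 0.0672 0.066 ] [0.5032 0.0854 0.05  ]
side lock [236.3 230.7] [217 218  41  23 124] [0.4207 0.0262 0.066 ] [0.4334 0.0433 0.05  ]
module [147. 231.] [0.518  0.3611 0.014 ] long 0.226 long-axis yaw 2.8 short-axis -87.2
```

The cap is centred, measured at (309.5,246.8) against a predicted (309.7,246.8). Now I shut the fingers and push the lock from the seat side.

```bash
python3 -m creep '[{"x":-0.12,"y":-0.2,"z":0,"wx":0,"wy":0,"wz":0,"jaw":-1},{"x":-0.24,"y":-0.4,"z":0,"wx":0,"wy":0,"wz":0,"jaw":-1},{"x":-0.36,"y":-0.6,"z":0,"wx":0,"wy":0,"wz":0,"jaw":-1},{"x":-0.45,"y":-0.8,"z":0,"wx":0,"wy":0,"wz":0,"jaw":-1},{"x":-0.52,"y":-1.0,"z":0,"wx":0,"wy":0,"wz":0,"jaw":-1},{"x":-0.52,"y":-1.0,"z":0,"wx":0,"wy":0,"wz":0,"jaw":-1},{"x":-0.52,"y":-1.0,"z":0,"wx":0,"wy":0,"wz":0,"jaw":-1},{"x":-0.52,"y":-1.0,"z":0,"wx":0,"wy":0,"wz":0,"jaw":-1}]' 40
python3 - <<'E'
from h import *
for n in("top","side"):
    c=Cam(n);h=c.hsv(); g=(h[...,0]>45)&(h[...,0]<85)&(h[...,1]>110)&(h[...,2]>25)
    for ce,st,m in blobs(g,20):
        P=c.ray(ce,.034)
        if P[1]>.25 or -.47<P[1]<-.28: print(n,ce.round(1),st[2:],P.round(3))
plan(.476,.040,.012,3)
E
```

```text
t: 48.45
eef_pos: [0.4833, 0.0356, 0.1303]
ee_rot: [0.001, 0.708, 0.707, 0.001]
contact_force: [0.2, 0.8, -0.3]
finger_gap: 0.001
grip_force: 0.0
top [ 80.3 109.3] [ 55  12 403] [0.835 0.55  0.034]
top [411.9 225.1] [ 3  9 20] [ 0.547 -0.33   0.034]
top [428.4 225.7] [19  9 92] [ 0.546 -0.373  0.034]
top [415.  266.8] [ 4  9 23] [ 0.439 -0.337  0.034]
top [431.8 267. ] [ 20   9 101] [ 0.439 -0.38   0.034]
top [ 39.9 307.5] [ 5  8 36] [0.315 0.615 0.034]
top [ 16.1 352.3] [ 32  14 424] [0.204 0.665 0.034]
top [ 15.5 377.8] [ 32  15 433] [0.143 0.661 0.034]
top [ 14.9 403.7] [ 31  15 433] [0.081 0.657 0.034]
side [231.7 114.9] [ 10  22 152] [0.888 0.661 0.034]
side [ 91.5 149.8] [ 7  7 36] [0.355 0.705 0.034]
side [117.1 194.6] [11 10 30] [0.299 0.398 0.034]
side [143.3 216.2] [17  9 36] [0.304 0.26  0.034]
side [410.6 310.4] [ 35  24 181] [ 0.547 -0.364  0.034]
side [380.9 342. ] [ 37  28 238] [ 0.44  -0.372  0.034]
xyz [ 0.02   -0.0398  0.59  ] w [ 0.0012 -0.     -0.0337] | tcp [0.4837 0.036  0.13  ] yaw -0.0 t 48.5 j7 0.19 F [-0.3  0.2 -0.1] gap 0.001 grip 0.0
```

Both modules are in the tote and the tray is clear. I descend behind the grip and push along the carrier's +y.

```bash
python3 -m creep '[{"x":0.02,"y":-0.038,"z":0.1,"wx":0,"wy":0,"wz":-0.033,"jaw":-1},{"x":0.02,"y":-0.038,"z":0.3,"wx":0,"wy":0,"wz":-0.033,"jaw":-1},{"x":0.02,"y":-0.038,"z":0.45,"wx":0,"wy":0,"wz":-0.033,"jaw":-1},{"x":0.02,"y":-0.038,"z":0.55,"wx":0,"wy":0,"wz":-0.033,"jaw":-1},{"x":0.02,"y":-0.038,"z":0.58,"wx":0,"wy":0,"wz":-0.033,"jaw":-1},{"x":0.02,"y":-0.038,"z":0.58,"wx":0,"wy":0,"wz":-0.033,"jaw":-1},{"x":0.02,"y":-0.038,"z":0.58,"wx":0,"wy":0,"wz":-0.033,"jaw":-1}]'
python3 -m creep '[{"x":0.05,"y":0,"z":0,"wx":0,"wy":0,"wz":0,"jaw":-1},{"x":0.1,"y":0,"z":0,"wx":0,"wy":0,"wz":0,"jaw":-1},{"x":0.15,"y":0,"z":0,"wx":0,"wy":0,"wz":0,"jaw":-1},{"x":0.2,"y":0,"z":0,"wx":0,"wy":0,"wz":0,"jaw":-1},{"x":0.2,"y":0,"z":0,"wx":0,"wy":0,"wz":0,"jaw":-1},{"x":0.2,"y":0,"z":0,"wx":0,"wy":0,"wz":0,"jaw":-1}]'
python3 - <<'E'
from h import *
plan(.4712,.119,.014,3)
E
```

```text
t: 49.25
eef_pos: [0.4755, 0.0397, 0.0142]
ee_rot: [0.001, 0.689, 0.725, 0.0]
contact_force: [0.4, -0.0, 0.3]
finger_gap: -0.002
grip_force: 0.0
t: 49.85
eef_pos: [0.4721, 0.0807, 0.0137]
ee_rot: [-0.0, 0.688, 0.725, -0.0]
contact_force: [-0.3, 0.8, -0.7]
finger_gap: -0.003
grip_force: 0.0
xyz [ 0.1913  0.0058 -0.0015] w [-0.0004 -0.0004  0.0002] | tcp [0.4721 0.0807 0.0137] yaw 3.0 t 49.9 j7 0.29 F [-0.3  0.8 -0.7] gap -0.003 grip 0.0
```

```bash
python3 -m creep '[{"x":0.05,"y":0,"z":0,"wx":0,"wy":0,"wz":0,"jaw":-1},{"x":0.1,"y":0,"z":0,"wx":0,"wy":0,"wz":0,"jaw":-1},{"x":0.15,"y":0,"z":0,"wx":0,"wy":0,"wz":0,"jaw":-1},{"x":0.17,"y":0,"z":0,"wx":0,"wy":0,"wz":0,"jaw":-1},{"x":0.17,"y":0,"z":0,"wx":0,"wy":0,"wz":0,"jaw":-1}]'
for i in 1; do python3 -m creep '[{"x":0.01,"y":0,"z":0,"wx":0,"wy":0,"wz":0,"jaw":-1},{"x":0.02,"y":0,"z":0,"wx":0,"wy":0,"wz":0,"jaw":-1},{"x":0.02,"y":0,"z":0,"wx":0,"wy":0,"wz":0,"jaw":-1}]'; done
python3 -m creep '[{"x":0.01,"y":0,"z":0,"wx":0,"wy":0,"wz":0,"jaw":-1},{"x":0.02,"y":0,"z":0,"wx":0,"wy":0,"wz":0,"jaw":-1},{"x":0.02,"y":0,"z":0,"wx":0,"wy":0,"wz":0,"jaw":-1}]'
```

```text
t: 50.35
eef_pos: [0.4706, 0.1152, 0.0136]
ee_rot: [-0.0, 0.688, 0.726, 0.0]
contact_force: [-0.0, 0.1, -0.0]
finger_gap: 0.003
grip_force: 0.0
t: 50.65
eef_pos: [0.4706, 0.1174, 0.0137]
ee_rot: [0.0, 0.689, 0.725, -0.0]
contact_force: [0.2, -0.7, 0.3]
finger_gap: -0.001
grip_force: 0.5
t: 50.95
eef_pos: [0.4705, 0.1185, 0.0137]
ee_rot: [0.001, 0.69, 0.724, -0.001]
contact_force: [0.7, -6.2, 0.2]
finger_gap: 0.002
grip_force: 3.5
```

```bash
python3 -m creep '[{"x":0.01,"y":0,"z":0,"wx":0,"wy":0,"wz":0,"jaw":-1},{"x":0.015,"y":0,"z":0,"wx":0,"wy":0,"wz":0,"jaw":-1},{"x":0.015,"y":0,"z":0,"wx":0,"wy":0,"wz":0,"jaw":-1}]'
python3 -m creep '[{"x":-0.05,"y":0,"z":0,"wx":0,"wy":0,"wz":0,"jaw":-1},{"x":-0.05,"y":0,"z":-0.2,"wx":0,"wy":0,"wz":0,"jaw":-1},{"x":-0.05,"y":0,"z":-0.45,"wx":0,"wy":0,"wz":0,"jaw":-1},{"x":0.1,"y":0.1,"z":-0.6,"wx":0,"wy":0,"wz":0,"jaw":-1},{"x":0.3,"y":0.3,"z":-0.6,"wx":0,"wy":0,"wz":0,"jaw":-1},{"x":0.5,"y":0.3,"z":-0.6,"wx":0,"wy":0,"wz":0,"jaw":-1},{"x":0.7,"y":0.3,"z":-0.6,"wx":0,"wy":0,"wz":0,"jaw":-1},{"x":0.9,"y":0.3,"z":-0.6,"wx":0,"wy":0,"wz":0,"jaw":-1},{"x":0.9,"y":0.3,"z":-0.6,"wx":0,"wy":0,"wz":0,"jaw":-1},{"x":0.9,"y":0.3,"z":-0.6,"wx":0,"wy":0,"wz":0,"jaw":-1}]'
python3 - <<'E'
from h import *
cap(.481,-.0597,.09,80,13)
c=Cam("top"); p=c.proj([.4712,.14,.066]); h=c.hsv(); m=(h[...,2]<70)&(h[...,1]<150); yy,xx=np.mgrid[:420,:560]; m&=np.hypot(xx-p[0],yy-p[1])<14
print(p)
for ce,st,mm in blobs(m,20): print("lock",ce.round(1),st,c.ray(ce,.066).round(4))
E
```

```text
t: 51.25
eef_pos: [0.4705, 0.1186, 0.0138]
ee_rot: [0.003, 0.691, 0.723, -0.002]
contact_force: [1.8, -12.6, 1.0]
finger_gap: -0.003
grip_force: 6.1
t: 52.25
eef_pos: [0.52, 0.3095, 0.1333]
ee_rot: [-0.001, 0.687, 0.726, -0.0]
contact_force: [0.0, -0.5, 0.3]
finger_gap: 0.002
grip_force: 0.0
top cap [308.3 248.1] bbox [297 237  23  23 171] guess px [309.7 246.8] [ 0.4779 -0.0562  0.09  ]
top cap [309.6 246.9] bbox [304 242  12  11  97] guess px [309.7 246.8] [ 0.4807 -0.0593  0.09  ]
side cap [281.2 232.3] bbox [269 223  25  20 373] guess px [281.1 229.3] [ 0.4735 -0.0678  0.09  ]
[229.34950733 249.38542213]
lock [230.  249.9] [227 246   8   9  58] [0.47   0.1384 0.066 ]
```

```bash
python3 -c "
from plant import job
print(job.hand_in())"
```

```text
the job is handed in; nothing more can be done
None
```

I handed the job in at about 52 s: both modules lie board-up in the tote, base, three boards and cap are stacked on the seat (camera shows them centred within about 1–2 mm, except the lowest board, last measured 4 mm off before a re-squeeze), and the lock is against its end stop; the judging result was not shown.

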